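Tip washed grinding balls from mesh baskets into the drying drawer

ROBOT

A 6-joint arm with a two-finger parallel gripper is mounted at the origin on a cart in front of the work surface, level with it; the furniture and walls round the work are solid. World frame = base frame: x ahead of the robot, y to its left, z up, the work surface at z = 0. Lengths are in m, angles in degrees, forces in N, time in s.
With the tool pointing down it reaches from about 0.375 to 0.9 m from the base axis. Payload 3.1 kg.
Tool frame: the origin (TCP) lies on the centre line of the jaws, within the pads' length; the fingertips stand finger_overhang ahead of it and the grasp point (between the pads) lies 5 mm behind it (finger_overhang is the distance from the TCP to the fingertips, in m); z points along the fingers, y is the line along which they close (so a half turn about z gives the same grasp; the last joint's range is limited). The gripper opens to 87 mm and grips with 3 to 60 N. Pads are 19 mm wide; open, the fingers measure 117 mm over their backs; the gripper's body (75 mm by 190 mm) begins 51 mm behind the grasp point.
Start: joints at [-82.248, 30.224, 82.088, -0, 67.689, -10.227], TCP at [0.193, -0.594, 0.207] pointing down, gripper open.
Joint ranges: [-176.69, 176.69], [-43.24, 126.21], [12.49, 139.97], [-82, 262], [0, 151.66], [-163.58, 163.58]. Speed limits (degrees/s): [159.86, 159.86, 180, 180, 180, 180].

INTERFACE

Orientations are given as a 3x3 rotation matrix whose columns are the frame's x, y, z axes.
In Python, from rig import read_state, capture, calibration, hand_in, finger_overhang gives the robot as it stands.
- The arm moves only by the tool send_rows, never from a script. Its argument "plan" is a list of rows, each a list of 5 numbers: the closure in counts, from 0 (fully open) to 255 (shut), then the shift along the tool's x, y, z in m, then the turn about the tool's z in rad. A call has 1 to 20 rows; each row shifts and turns the commanded pose from where the row before left it, along the tool's axes as they then stand; what a row does not reach is not made up. A row lasts 1/12 s, in which the tool goes at most 41.7 mm and 7.16 degrees, less where a joint would pass 70% of its speed; a pose out of reach is approached as far as the arm can. A call is refused whole if a number of a shift passes 0.0417 or a number of a turn 0.125, either way. A call with a gripper value outside its range is refused whole. The fingers move at their own pace and stop on an object; the grip force is fixed at half the most. Time passes only in rows, so rows that do not move let the fingers close. It gives the time, the measured TCP pose, the force, the opening and the grip force at its end, in the units of the state.
- read_state(): the state, without advancing time (a new reading comes with each control period).
- capture(name): name is "scene" or "top"; returns (picture, depth): 384x512x3 uint8, blue, green, red; 384x512 float32, m along the optical axis (not along the pixel's ray), 0 where there is no reading.
- calibration(name): a dict with "fx", "fy", "cx", "cy" (pixels), "dist_coeffs" ([k1, k2, p1, p2, k3] as OpenCV has them; the pictures are not rectified), "xyz" and "rotation" of the camera in the world. Camera axes: x right, y down, z forward; pixel columns grow to the right and rows downward; lengths in m; the calibration is good to about 2 mm. A picture is of the moment at which its call begins. calibration takes no time and is no camera call.
- hand_in(): hands the job in; it is judged then, once.
The state is a dict: "time_s": time; "joint_positions": joint angles; "qvel": joint speeds; "tau": joint torques, N m; "position": TCP position; "tcp_rot": TCP orientation; "force": force on the tool from outside, world axes, zero at the start; "moment": the same for the moment, N m; "opening": opening from 0.0 (shut) to 1.0 (fully open); "grasp_force": force on a finger pad.
Only numpy, scipy, OpenCV 4.12 (cv2) and the standard library are available. Lean on these libraries where they do the work, as an engineer would, in place of code of your own. Each camera call takes 0.05 s, during which the arm holds its last target. There are 200 camera calls.

TASK

Put the washed grinding balls in to dry: pull the drying cabinet's drawer out to its stop, then lift each mesh basket that holds balls by its bail and tip the balls out through its spout into the drawer, the dark grey steel ones into the left bay and the white ceramic ones into the right bay, without mixing them. Stand all three baskets upright in the blue drip tray again; with every ball in its bay, push the drawer fully shut and then press the green start button on top of the cabinet. Leave the wash bottle and the beaker where they stand.

Things in the scene. Friction and masses are not known exactly. Their poses are not given: they have to be found in the camera images.
- dryer: white bench-top drying cabinet, 150 deep x 180 wide x 108 high, fixed; origin at bench height under the middle of its front face; x points from its front to its back, y to its left as seen from the front, z up. It holds one drawer: an open aluminium tray, split by a wall along its middle into a left (+y) and a right (-y) bay. Black control panel on its top.
- drawer (a joint): slide of the cabinet's only drawer, in m: 0 shut, grows as it is pulled out along the cabinet's -x; ends at a stop at 0.105; may start slightly ajar. It slides stiffly (about 1.5 N of friction) and stays where it is left.
- drawer_handle (a point): middle of the drawer's dark bar handle, moves with the drawer, 78 above the bench: round bar of 10 diameter, 104 long, parallel to the cabinet's y, 35 in front of the drawer's front panel (30 free behind the bar, open above and below). The panel is 172 wide, from 21 to 95 above the bench.
- bay_left (a point): point on the floor of the left bay (for steel balls), moves with the drawer, axes as the cabinet's. The bay is 71 wide (35 to either side of it), reaches 51 to the front and 73 to the back of it; floor 28 above the bench, walls rise 45 above the floor. With the drawer at its stop this is the middle of the uncovered part, 53 in front of the cabinet's front face.
- bay_right (a point): the same point of the right bay (-y side), for the white balls; 75 from bay_left.
- start_top (a point): top of the round green start button (22 diameter) on the cabinet's top panel, near its right front; press it straight down.
- start (a joint): travel of the start button in m: 0 up, 0.006 fully down; springs back; about 5 N press it fully down; above 0.004 counts as pressed.
- drip_tray: blue drip tray fixed on the bench, 306 x 130 outside, floor 4 above the bench, with a 4 thick lip that rises to 14 above the bench; origin at the centre of its underside, x along its long side. The baskets start in it side by side, about 85 apart along its x, origins about 13 to the +y side of its middle, spouts towards its -y. A tall microscope (500) stands just beyond that side.
- basket_1: wire-mesh basket, 160 g, 92 x 60, rim 38 high, may hold dark grey steel balls; looks like the other two. Origin under its body, x towards its spout, z up. Flat floor (5 up) from x = -30 to 18; then an apron rises at 28 degrees to the spout's lip (x = 60, 27 up), a 33 wide notch in the rim. Balls stay in until the spout is tipped down clearly more than 28 degrees; 45 to 55 empties it.
- basket_1_grip (a point): centre of the black square grip of that basket's fixed bail, which stands across it: 12 x 12 in section, 46 long along the basket's y, 70 above its underside, about over its centre of mass (x = 4). Free all round; balls in the basket reach at most 25 up. The spout's lip is 56 ahead (+x) of and 43 below it.
- basket_2: wire-mesh basket, 160 g, 92 x 60, rim 38 high, may hold white ceramic balls; looks like the other two. Origin under its body, x towards its spout, z up. Flat floor (5 up) from x = -30 to 18; then an apron rises at 28 degrees to the spout's lip (x = 60, 27 up), a 33 wide notch in the rim. Balls stay in until the spout is tipped down clearly more than 28 degrees; 45 to 55 empties it.
- basket_2_grip (a point): centre of the black square grip of that basket's fixed bail, which stands across it: 12 x 12 in section, 46 long along the basket's y, 70 above its underside, about over its centre of mass (x = 4). Free all round; balls in the basket reach at most 25 up. The spout's lip is 56 ahead (+x) of and 43 below it.
- basket_3: wire-mesh basket, 160 g, 92 x 60, rim 38 high, may hold dark grey steel balls; looks like the other two. Origin under its body, x towards its spout, z up. Flat floor (5 up) from x = -30 to 18; then an apron rises at 28 degrees to the spout's lip (x = 60, 27 up), a 33 wide notch in the rim. Balls stay in until the spout is tipped down clearly more than 28 degrees; 45 to 55 empties it.
- basket_3_grip (a point): centre of the black square grip of that basket's fixed bail, which stands across it: 12 x 12 in section, 46 long along the basket's y, 70 above its underside, about over its centre of mass (x = 4). Free all round; balls in the basket reach at most 25 up. The spout's lip is 56 ahead (+x) of and 43 below it.
- steel_ball_1: dark grey steel grinding ball, 15 diameter, origin at its centre; may be absent (None).
- steel_ball_2: dark grey steel grinding ball, 15 diameter, origin at its centre; may be absent (None).
- steel_ball_3: dark grey steel grinding ball, 15 diameter, origin at its centre; may be absent (None).
- white_ball_1: white ceramic grinding ball, 15 diameter, origin at its centre; may be absent (None).
- white_ball_2: white ceramic grinding ball, 15 diameter, origin at its centre; may be absent (None).
- white_ball_3: white ceramic grinding ball, 15 diameter, origin at its centre; may be absent (None).
- steel_ball_4: dark grey steel grinding ball, 15 diameter, origin at its centre; may be absent (None).
- steel_ball_5: dark grey steel grinding ball, 15 diameter, origin at its centre; may be absent (None).
- wash_bottle: white squeeze bottle with blue spout, 193 high, bystander; origin under it
- beaker: empty glass beaker, 62 wide, 72 high, bystander; origin under it

How it is judged (in metres and radians):
On the way, in this order (a step that is already met when the one before it is completed fails the run):
1. the drawer has been pulled out to its stop (value of joint drawer above 0.099 m), for 0.2 s.
2. a basket is tipped over its bay of the open drawer (((angle between basket_1's own z axis and vertical above 0.3 rad and horizontal distance between basket_1 and bay_left below 0.13 m) or (angle between basket_2's own z axis and vertical above 0.3 rad and horizontal distance between basket_2 and bay_right below 0.13 m) or (angle between basket_3's own z axis and vertical above 0.3 rad and horizontal distance between basket_3 and bay_left below 0.13 m))), for 0.1 s.
3. every ball present lies in its bay (x of steel_ball_1 in the frame of bay_left between -0.053 and 0.076 m and y of steel_ball_1 in the frame of bay_left between -0.037 and 0.037 m and z of steel_ball_1 in the frame of bay_left between -0.002 and 0.035 m and x of steel_ball_2 in the frame of bay_left between -0.053 and 0.076 m and y of steel_ball_2 in the frame of bay_left between -0.037 and 0.037 m and z of steel_ball_2 in the frame of bay_left between -0.002 and 0.035 m and x of steel_ball_3 in the frame of bay_left between -0.053 and 0.076 m and y of steel_ball_3 in the frame of bay_left between -0.037 and 0.037 m and z of steel_ball_3 in the frame of bay_left between -0.002 and 0.035 m and x of white_ball_1 in the frame of bay_right between -0.053 and 0.076 m and y of white_ball_1 in the frame of bay_right between -0.037 and 0.037 m and z of white_ball_1 in the frame of bay_right between -0.002 and 0.035 m and x of white_ball_2 in the frame of bay_right between -0.053 and 0.076 m and y of white_ball_2 in the frame of bay_right between -0.037 and 0.037 m and z of white_ball_2 in the frame of bay_right between -0.002 and 0.035 m and x of white_ball_3 in the frame of bay_right between -0.053 and 0.076 m and y of white_ball_3 in the frame of bay_right between -0.037 and 0.037 m and z of white_ball_3 in the frame of bay_right between -0.002 and 0.035 m and x of steel_ball_4 in the frame of bay_left between -0.053 and 0.076 m and y of steel_ball_4 in the frame of bay_left between -0.037 and 0.037 m and z of steel_ball_4 in the frame of bay_left between -0.002 and 0.035 m and x of steel_ball_5 in the frame of bay_left between -0.053 and 0.076 m and y of steel_ball_5 in the frame of bay_left between -0.037 and 0.037 m and z of steel_ball_5 in the frame of bay_left between -0.002 and 0.035 m), for 0.3 s.
4. the drawer is fully shut with the balls in it (all of step 3 and value of joint drawer below 0.004 m), for 0.2 s.
5. the start button is pressed while the drawer is shut (value of joint start above 0.004 m and value of joint drawer below 0.006 m), for 0.05 s.
At the end, for the whole second after the job is handed in: every steel ball in the left bay, every white ball in the right bay; drawer shut to within 6 mm; start button up again; all baskets upright (within 7 degrees) and still in the drip tray, their origins within 130 mm of its centre along it and 55 mm across (all of step 3 and value of joint drawer below 0.006 m and value of joint start below 0.002 m and x of basket_1 in the frame of drip_tray between -0.13 and 0.13 m and y of basket_1 in the frame of drip_tray between -0.055 and 0.055 m and z of each of basket_1, basket_2, basket_3 in the frame of drip_tray below 0.012 m and angle between each of basket_1, basket_2, basket_3's own z axis and vertical below 0.12 rad and linear speed of each of basket_1, basket_2, basket_3 below 0.03 m/s and x of basket_2 in the frame of drip_tray between -0.13 and 0.13 m and y of basket_2 in the frame of drip_tray between -0.055 and 0.055 m and x of basket_3 in the frame of drip_tray between -0.13 and 0.13 m and y of basket_3 in the frame of drip_tray between -0.055 and 0.055 m); the robot touches nothing.
It fails at once if wash bottle pushed more than 50 mm away or knocked over (distance of wash_bottle from where it was at the start of the episode above 0.05 m or angle between wash_bottle's own z axis and vertical above 0.5 rad).
It fails at once if beaker pushed more than 50 mm away or knocked over (distance of beaker from where it was at the start of the episode above 0.05 m or angle between beaker's own z axis and vertical above 0.5 rad).
Of steel_ball_1, steel_ball_2, steel_ball_3, white_ball_1, white_ball_2, white_ball_3, steel_ball_4, steel_ball_5 only 3 to 6 are there at a start; the rules pass over those that are not, and their reading is None.
At some moment in a run one of basket_1, basket_2, basket_3 may be knocked a few centimetres aside while the robot is not near it.
It also fails if it takes over 210 s, if anything falls off the work surface, if the arm or the gripper's body presses on something with over 40 N, if the wrist force passes 120 N, or if a joint passes its speed limit or range.

## Working session

There is one attempt and no reset: what is moved stays moved. The work goes in short steps, Python scripts to look and compute and a tool call to move; the robot and the scene stay as the last step left them, time stands still between calls to the robot, and variables do not carry over. Pictures are saved under pics/ and viewed, at most 14 in all, crops included, and the job is handed in when it is done.

Besides the shell and the picture viewer there is one more tool, called after ">>>" as name(argument=value, ...) on one line, values as JSON. send_rows: Moves the arm, as the interface text tells. Its arguments: {"type":"object","properties":{"plan":{"type":"array","items":{"type":"array","items":{"type":"number"}}}},"required":["plan"]}

```bash
ls; mkdir -p pics; python3 - <<'E'
from rig import *
import cv2, numpy as np
print(finger_overhang); s=read_state(); print({k:np.round(v,3).tolist() for k,v in s.items()})
for n in ("scene","top"):
    c=calibration(n); print(n,{k:np.round(v,4).tolist() for k,v in c.items()})
    p,d=capture(n); np.savez(f"{n}0.npz",p=p,d=d); cv2.imwrite(f"pics/{n}0.png",cv2.resize(p,(768,576)))
E
```

```text
pics
0.014
{'time_s': 0.0, 'joint_positions': [-82.247, 30.278, 82.157, 0.0, 67.689, -10.229], 'qvel': [0.038, -0.081, 0.096, -0.012, -0.153, 0.074], 'tau': [0.001, -44.004, -17.66, 0.063, 0.058, -0.0], 'position': [0.193, -0.594, 0.206], 'tcp_rot': [[0.951, 0.309, -0.0], [0.309, -0.951, 0.002], [0.0, -0.002, -1.0]], 'force': [0.385, 0.152, 0.248], 'moment': [0.043, 0.054, 0.0], 'grasp_force': 0.0, 'opening': 0.999}
scene {'fx': 483.0783, 'fy': 483.0783, 'cx': 253.3622, 'cy': 192.877, 'dist_coeffs': [-0.1769, 0.0, 0.0, 0.0, 0.0], 'xyz': [-0.4431, 0.9325, 0.6273], 'rotation': [[-0.4723, -0.3814, 0.7946], [-0.8813, 0.2189, -0.4187], [-0.0142, -0.8981, -0.4396]]}
top {'fx': 412.7547, 'fy': 412.7547, 'cx': 257.3947, 'cy': 195.3647, 'dist_coeffs': [-0.0921, 0.0, 0.0, 0.0, 0.0], 'xyz': [0.4174, 0.4324, 1.1334], 'rotation': [[-0.0159, -0.9974, 0.0707], [-0.9999, 0.0159, -0.0009], [-0.0002, -0.0707, -0.9975]]}
```

View pics/scene0.png

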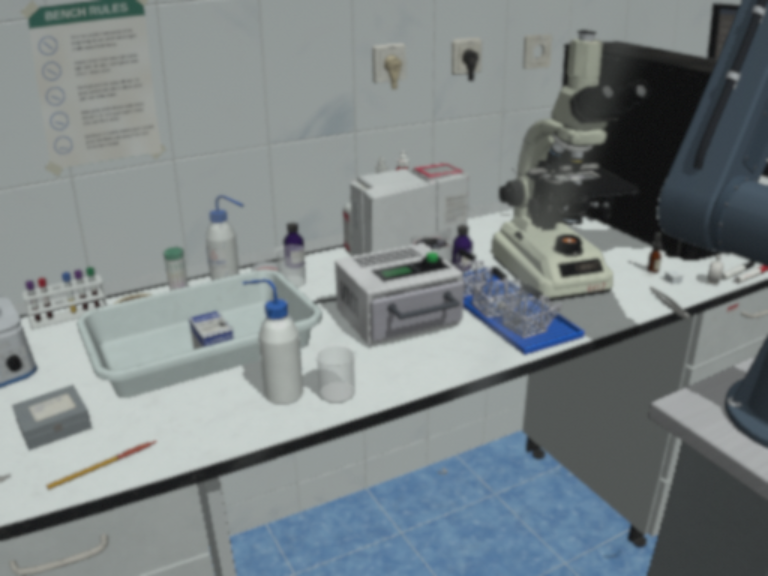

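View pics/top0.png

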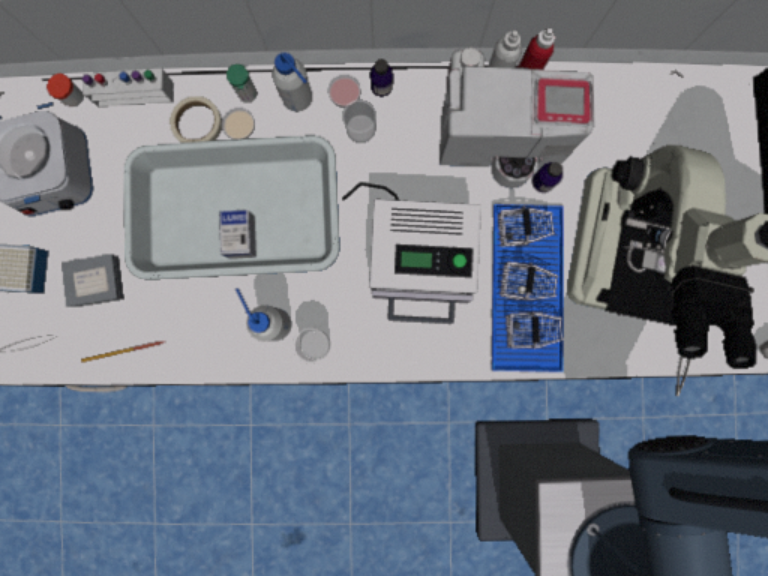

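```bash
cat > h.py <<'E'
from rig import *
import cv2, numpy as np
def ray(n,uv):
    c=calibration(n); K=np.array([[c["fx"],0,c["cx"]],[0,c["fy"],c["cy"]],[0,0,1]])
    u=cv2.undistortPoints(np.array(uv,float).reshape(-1,1,2),K,np.array(c["dist_coeffs"])).reshape(-1,2)
    return np.array(c["xyz"]),np.c_[u,np.ones(len(u))]@np.array(c["rotation"]).T
def plane(n,uv,z):
    o,d=ray(n,uv); return o+d*((z-o[2])/d[:,2])[:,None]
def proj(n,P):
    c=calibration(n); K=np.array([[c["fx"],0,c["cx"]],[0,c["fy"],c["cy"]],[0,0,1]])
    R=np.array(c["rotation"]).T; r,_=cv2.Rodrigues(R)
    return cv2.projectPoints(np.array(P,float).reshape(-1,1,3),r,-R@np.array(c["xyz"]),K,np.array(c["dist_coeffs"]))[0].reshape(-1,2)
def blobs(m,amin=4):
    n,l,s,c=cv2.connectedComponentsWithStats(m.astype(np.uint8)); return [(c[i],s[i],l==i) for i in range(1,n) if s[i,4]>=amin]
E
python3 - <<'E'
from h import *
t=np.load("top0.npz"); p,d=t["p"].astype(int),t["d"]; B,G,R=p[...,0],p[...,1],p[...,2]
blue=(B>120)&(R<60)&(B>G+40)
b=max(blobs(blue,200),key=lambda x:x[1][4]); pts=np.argwhere(b[2])[:,::-1]
r=cv2.minAreaRect(pts.astype(np.float32)); w=plane("top",cv2.boxPoints(r),.012); print("tray",r,w.round(4).tolist(),w.mean(0))
g=(G>130)&(R<110)&(B<130)&(G>R+60)
for c,s,_ in blobs(g): print("green",c,s,plane("top",[c],.108+.008))
dark=(p.max(2)<45)
for c,s,m in blobs(dark[130:240,320:390],8):
    q=np.argwhere(m)[:,::-1].astype(np.float32)+[320,130]; c=c+[320,130]; print("dark",c,s,plane("top",[c],.074),cv2.minAreaRect(q.astype(np.float32)))
for c,s,m in blobs((p.max(2)<90)[190:225,245:320],10): print("hdl",c+[245,190],s)
img=t["p"]; a=cv2.resize(img[125:255,240:385],None,fx=4,fy=4,interpolation=cv2.INTER_CUBIC); cv2.imwrite("pics/c0.png",a)
s=np.load("scene0.npz")["p"]; cv2.imwrite("pics/c1.png",cv2.resize(s[150:245,215:400],None,fx=4,fy=4,interpolation=cv2.INTER_CUBIC))
E
```

```text
tray ((350.83648681640625, 191.24490356445312), (45.008914947509766, 110.04100036621094), 0.7073193788528442) [[0.3562, 0.2431, 0.012], [0.6583, 0.2308, 0.012], [0.6555, 0.1049, 0.012], [0.3521, 0.1197, 0.012]] [0.50555514 0.17462231 0.012     ]
green [306.  173.5] [303 170   7   8  44] [[0.54198216 0.30988188 0.116     ]]
dark [350.87301587 147.65079365] [28 10  6 17 63] [[0.61338066 0.18549263 0.074     ]] ((350.923095703125, 147.88462829589844), (16.124515533447266, 4.093146324157715), 82.87498474121094)
dark [353.09375 185.8125 ] [31 48  6 17 64] [[0.51328385 0.18318508 0.074     ]] ((353.1846008300781, 186.02308654785156), (4.093146324157715, 16.37258529663086), 7.125016689300537)
dark [356.52238806 219.31343284] [35 81  5 17 67] [[0.42649522 0.17700274 0.074     ]] ((357.0, 219.0), (4.0, 16.0), 0.0)
hdl [280.73478261 208.43043478] [ 12   8  50  18 230]
hdl [280.5 199. ] [29  9 14  1 14]
```

View pics/c0.png

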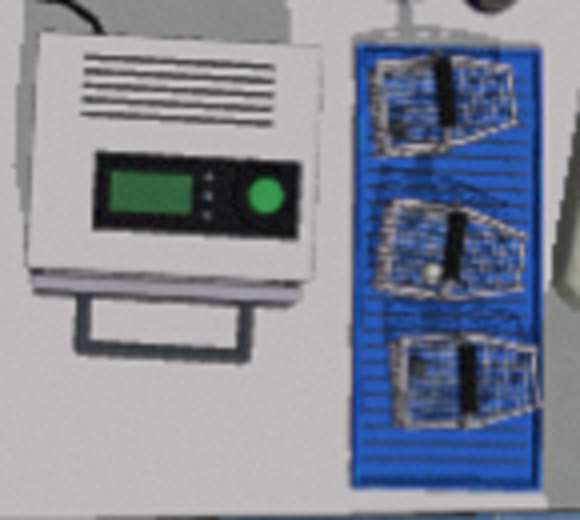

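View pics/c1.png

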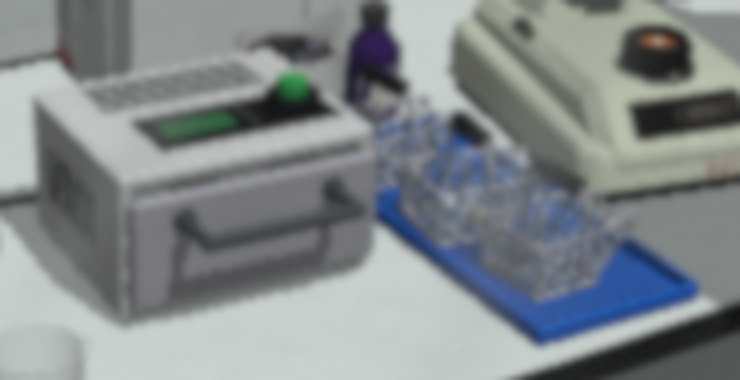

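```bash
python3 - <<'E'
from h import *
t=np.load("top0.npz"); p,d=t["p"].astype(int),t["d"]
m=(p.max(2)<90); m[:190]=0;m[225:]=0;m[:,:245]=0;m[:,320:]=0
b=max(blobs(m,10),key=lambda x:x[1][4])[2]; q=np.argwhere(b)[:,::-1]
bar=[(u,q[q[:,0]==u][:,1].max()-1.5) for u in range(262,300)]
w=plane("top",bar,.079); k=np.polyfit(w[:,1],w[:,0],1); print("bar slope",k, "yaw deg",-np.degrees(np.arctan(k[0])))
e=plane("top",[(q[:,0].min(),212),(q[:,0].max(),212)],.079); print("bar ends",e)
c=calibration("top"); R=np.array(c["rotation"])
uu,vv=np.meshgrid(np.arange(512),np.arange(384)); o,r=ray("top",np.stack([uu,vv],-1).reshape(-1,2)); W=(o+r*d.reshape(-1,1)).reshape(384,512,3)
ok=d>0
for y0 in np.arange(.06,.48,.03):
    print(round(y0,2),[round(float(W[ok&(abs(W[...,0]-x)<.015)&(abs(W[...,1]-y0)<.015)][:,2].max(initial=-1)),2) for x in np.arange(.3,.86,.03)])
# cabinet top corners: z .1-.12
mm=ok&(abs(W[...,2]-.108)<.007)&(W[...,1]>.25)&(W[...,1]<.5)&(W[...,0]<.65)
bb=max(blobs(mm,100),key=lambda x:x[1][4])[2]; rr=cv2.minAreaRect(W[bb][:,:2].astype(np.float32)); print(rr, cv2.boxPoints(rr))
E
```

```text
bar slope [0.06540506 0.42433669] yaw deg -3.742103984751152
bar ends [[0.44951053 0.43313736 0.079     ]
 [0.44745687 0.30784638 0.079     ]]
0.06 [-1.0, 0.01, 0.01, 0.44, 0.43, 0.42, 0.41, 0.4, 0.38, 0.27, 0.24, 0.09, 0.17, 0.18, 0.06, 0.01, 0.01, -1.0, -1.0]
0.09 [-1.0, 0.01, 0.01, 0.44, 0.43, 0.41, 0.23, 0.23, 0.23, 0.23, 0.06, 0.06, 0.03, 0.01, 0.19, 0.19, 0.19, 0.2, 0.2]
0.12 [-1.0, 0.0, 0.02, 0.04, 0.05, 0.23, 0.05, 0.05, 0.02, 0.02, 0.04, 0.04, 0.02, 0.1, 0.19, 0.2, 0.2, 0.2, 0.19]
0.15 [-1.0, 0.0, 0.02, 0.05, 0.03, 0.05, 0.05, 0.03, 0.05, 0.01, 0.05, 0.05, 0.02, 0.1, 0.19, 0.2, 0.2, 0.2, 0.2]
0.18 [-1.0, 0.01, 0.02, 0.08, 0.09, 0.08, 0.08, 0.08, 0.08, 0.07, 0.08, 0.09, 0.02, 0.07, 0.2, 0.2, 0.2, 0.2, 0.19]
0.21 [-1.0, 0.0, 0.02, 0.05, 0.04, 0.05, 0.05, 0.05, 0.05, 0.05, 0.05, 0.05, 0.01, 0.07, 0.19, 0.19, 0.2, 0.2, 0.19]
0.24 [-1.0, 0.0, 0.02, 0.02, 0.02, 0.02, 0.02, 0.02, 0.02, 0.02, 0.02, 0.02, 0.02, 0.05, 0.19, 0.19, 0.19, 0.19, 0.19]
0.27 [-1.0, 0.0, 0.01, 0.01, 0.01, 0.01, 0.11, 0.11, 0.11, 0.11, 0.11, 0.11, 0.0, 0.01, 0.19, 0.19, 0.19, 0.19, 0.19]
0.3 [-1.0, 0.0, 0.01,
[... 188 characters left out ...]
, 0.19, 0.19, 0.19, 0.19]
0.36 [-1.0, 0.0, 0.01, 0.01, 0.01, 0.09, 0.11, 0.11, 0.11, 0.12, 0.11, 0.11, 0.01, 0.01, 0.01, 0.0, 0.01, 0.01, 0.0]
0.39 [-1.0, 0.0, 0.01, 0.01, 0.01, 0.09, 0.1, 0.11, 0.12, 0.11, 0.11, 0.11, 0.11, 0.01, 0.01, 0.01, 0.01, 0.01, 0.0]
0.42 [-1.0, 0.01, 0.01, 0.01, 0.01, 0.09, 0.1, 0.11, 0.11, 0.11, 0.11, 0.11, 0.11, 0.02, 0.01, 0.01, 0.01, 0.01, 0.0]
0.45 [-1.0, 0.0, 0.01, 0.0, 0.01, 0.01, 0.1, 0.11, 0.11, 0.11, 0.11, 0.11, 0.11, 0.01, 0.01, 0.01, 0.07, 0.07, 0.07]
((0.5696166157722473, 0.36472734808921814), (0.18122389912605286, 0.151173934340477), 86.09768676757812) [[0.48803824 0.2794696 ]
 [0.6388617  0.26918137]
 [0.651195   0.4499851 ]
 [0.5003715  0.46027333]]
```

```bash
python3 - <<'E'
from h import *
t=np.load("top0.npz"); d=t["d"]
uu,vv=np.meshgrid(np.arange(512),np.arange(384)); o,r=ray("top",np.stack([uu,vv],-1).reshape(-1,2)); W=(o+r*d.reshape(-1,1)).reshape(384,512,3)
ok=d>0; print("box/range",W[ok].min(0),W[ok].max(0))
for y0 in np.arange(-.3,.14,.02):
    print(round(y0,2),[round(float(W[ok&(abs(W[...,0]-x)<.0151)&(abs(W[...,1]-y0)<.01)][:,2].max(initial=-1)),2) for x in np.arange(-.1,.72,.03)])
b=W[ok&(W[...,2]>.14)&(W[...,2]<.25)&(W[...,0]>.66)&(W[...,1]>.1)&(W[...,1]<.33)]
for y in np.arange(.1,.33,.03): k=b[abs(b[:,1]-y)<.015]; print(y,np.percentile(k[:,0],[0,1,3]))
t=np.load("scene0.npz"); d=t["d"]
o,r=ray("scene",np.stack([uu,vv],-1).reshape(-1,2)); S=(o+r*d.reshape(-1,1)).reshape(384,512,3)[d>0]
k=S[(S[:,1]<.16)&(S[:,1]>-.12)&(S[:,0]>.3)&(S[:,0]<.7)]
for z in np.arange(.1,.56,.04):
    q=k[abs(k[:,2]-z)<.02]
    if len(q): print(round(z,2),"x",np.percentile(q[:,0],[1,99]).round(3),"y",np.percentile(q[:,1],[1,99]).round(3))
E
```

```text
box/range [-0.35333703 -0.76280662 -0.76939175] [0.96392166 1.6611423  0.50032517]
-0.3 [-1.0, -1.0, -1.0, -1.0, -0.74, -0.74, -0.74, -0.74, -0.74, -0.74, -0.74, -0.74, -0.74, -1.0, -1.0, -1.0, -1.0, -0.0, 0.0, 0.0, 0.0, 0.0, -1.0, -1.0, -1.0, 0.02, 0.03, 0.03]
-0.28 [-1.0, -1.0, -1.0, -1.0, -0.74, -0.74, -0.74, -0.74, -0.74, -0.74, -0.74, -0.74, -0.74, -1.0, 0.0, 0.01, 0.03, 0.01, 0.01, 0.01, 0.01, 0.01, -1.0, -1.0, -1.0, 0.03, 0.04, 0.04]
-0.26 [-1.0, -1.0, -1.0, -1.0, -0.74, -0.74, -0.74, -0.74, -0.74, -0.74, -0.74, -0.74, -0.74, -1.0, 0.0, 0.0, 0.04, 0.0, 0.0, 0.0, 0.01, 0.01, -1.0, -1.0, 0.0, 0.01, 0.01, 0.01]
-0.24 [-1.0, -1.0, -1.0, -1.0, -0.75, -0.74, -0.74, -0.74, -0.74, -0.74, -0.74, -0.74, -0.74, -0.75, 0.0, 0.01, -1.0, -1.0, -1.0, -1.0, -1.0, 0.0, -1.0, -1.0, 0.0, 0.01, 0.01, 0.01]
-0.22 [-1.0, -1.0, -1.0, -1.0, -1.0, -0.74, -0.74, -0.74, -0.74, -0.74, -0.74, -0.74, -0.74, -0.74, -1.0, 0.01, -1.0, -1.0, -1.0, -1.0, 0.09, -1.0, -1.0, -1.0, 0.0, 0.0, 0.01, 0.01]
-0.2 [-1.0, -1.0, -1.0, -1.0, -1.0, -1.0, -0.74, -1.0, -0.75, -0.74, -0.74, -0.74, -0.74, -0.74, 0.0, 0.01, 0.01,
[... 2927 characters left out ...]
3 [0.72509923 0.72573138 0.72756702]
0.16 [0.72322439 0.72505846 0.72743218]
0.19 [0.72578207 0.72649901 0.72690884]
0.22 [0.72643833 0.72762249 0.72822273]
0.25 [0.72809788 0.72885039 0.72952932]
0.28 [0.72979328 0.73049474 0.73127985]
0.31 [0.73165674 0.73221972 0.73290357]
0.1 x [0.492 0.698] y [-0.061  0.141]
0.14 x [0.488 0.693] y [-0.056  0.06 ]
0.18 x [0.481 0.694] y [-0.058  0.057]
0.22 x [0.42 0.69] y [-0.071  0.102]
0.26 x [0.509 0.684] y [-0.001  0.048]
0.3 x [0.474 0.657] y [-0.01   0.052]
0.34 x [0.439 0.573] y [-0.007  0.063]
0.38 x [0.386 0.554] y [-0.     0.083]
0.42 x [0.373 0.535] y [-0.004  0.089]
0.46 x [0.492 0.539] y [-0.01   0.041]
0.5 x [0.504 0.531] y [-0.007  0.027]
```

>>> send_rows(plan=[[0, 0, 0, -0.032, -0.1143], [0, 0, 0, -0.032, -0.1143], [0, 0, 0, -0.032, -0.1143], [0, 0, 0, -0.032, -0.1143], [0, 0, 0, -0.032, -0.1143], [0, 0, 0, -0.032, -0.1143], [0, 0, 0, -0.032, -0.1143], [0, 0, 0, -0.032, -0.1143], [0, 0, 0, -0.032, -0.1143], [0, 0, 0, -0.032, -0.1143], [0, 0, 0, -0.032, -0.1143], [0, 0, 0, 0, 0]])

```text
time_s: 1.1
position: [0.1931, -0.5956, 0.566]
tcp_rot: [[-0.004, 1.0, 0.002], [1.0, 0.004, -0.013], [-0.013, 0.002, -1.0]]
force: [0.2, 1.1, 0.3]
opening: 1.001
grasp_force: 0.0
```

>>> send_rows(plan=[[0, 0.038, 0.016, 0, 0], [0, 0.038, 0.016, 0, 0], [0, 0.038, 0.016, 0, 0], [0, 0.038, 0.016, 0, 0], [0, 0.038, 0.016, 0, 0], [0, 0.038, 0.016, 0, 0], [0, 0.038, 0.016, 0, 0], [0, 0.038, 0.016, 0, 0], [0, 0.038, 0.016, 0, 0], [0, 0.038, 0.016, 0, 0], [0, 0.038, 0.016, 0, 0], [0, 0.038, 0.016, 0, 0], [0, 0.038, 0.016, 0, 0], [0, 0.038, 0, 0, 0], [0, 0.038, 0, 0, 0], [0, 0.038, 0, 0, 0], [0, 0.038, 0, 0, 0], [0, 0.038, 0, 0, 0], [0, 0.038, 0, 0, 0], [0, 0.038, 0, 0, 0]])

```text
time_s: 2.77
position: [0.3999, 0.1675, 0.5581]
tcp_rot: [[0.0, 1.0, -0.001], [1.0, -0.0, -0.0], [-0.0, -0.001, -1.0]]
force: [0.4, -0.8, 0.2]
opening: 0.996
grasp_force: 0.0
```

```bash
python3 - <<'E'
from h import *
s=read_state(); print(np.round(s["joint_positions"],2),np.round(s["position"],4),np.round(s["tcp_rot"],3).tolist())
E
```

```text
[ 7.9000e+00  1.1400e+00  7.0190e+01 -1.0000e-02  1.0871e+02  7.9200e+00] [0.3999 0.1675 0.5581] [[0.0, 1.0, -0.001], [1.0, -0.0, -0.0], [-0.0, -0.001, -1.0]]
```

```bash
python3 - <<'E'
from h import *
a=capture("scene")[0]; b=capture("top")[0]
cv2.imwrite("pics/s1.png",np.hstack([cv2.resize(a[:,150:],(400,424)),cv2.resize(b[:,150:],(400,424))]))
E
```

```text
(no output)
```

View pics/s1.png

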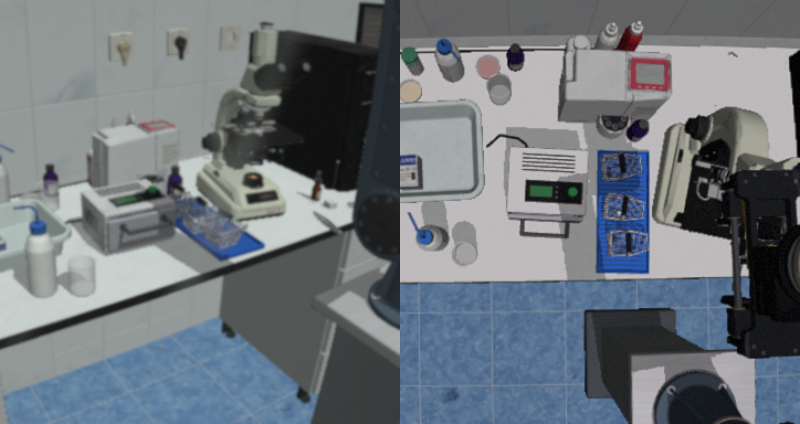

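>>> send_rows(plan=[[167, 0.0338, 0.0081, 0, 0], [167, 0.0338, 0.0081, 0, 0], [167, 0.0338, 0.0081, 0, 0], [167, 0.0338, 0.0081, 0, 0], [167, 0.0338, 0.0081, 0, 0], [167, 0.0338, 0.0081, 0, 0], [167, 0, 0, 0.039, 0], [167, 0, 0, 0.039, 0], [167, 0, 0, 0.039, 0], [167, 0, 0, 0.039, 0], [167, 0, 0, 0.039, 0], [167, 0, 0, 0.039, 0], [167, 0, 0, 0.039, 0], [167, 0, 0, 0.039, 0], [167, 0, 0, 0.039, 0], [167, 0, 0, 0.039, 0], [167, 0, 0, 0, 0.066], [167, 0, 0, 0, 0]])

```text
time_s: 4.37
position: [0.4475, 0.366, 0.1652]
tcp_rot: [[0.068, 0.998, -0.007], [0.998, -0.068, -0.004], [-0.005, -0.007, -1.0]]
force: [0.3, 0.1, 0.8]
opening: 0.346
grasp_force: 0.0
```

```bash
python3 - <<'E'
from h import *
a=capture("scene")[0]; b=capture("top")[0]
u=proj("scene",[[.4485,.37,.079]])[0].astype(int); print(u)
cv2.imwrite("pics/s2.png",np.hstack([cv2.resize(a[110:260,200:350],(400,400)),cv2.resize(b[120:270,230:380],(400,400))]))
s=read_state(); print(np.round(s["joint_positions"],2),np.round(s["position"],4))
E
```

```text
[286 204]
[ 2.825e+01  2.951e+01  9.075e+01 -2.000e-02  5.972e+01  3.201e+01] [0.4501 0.3678 0.1688]
```

View pics/s2.png

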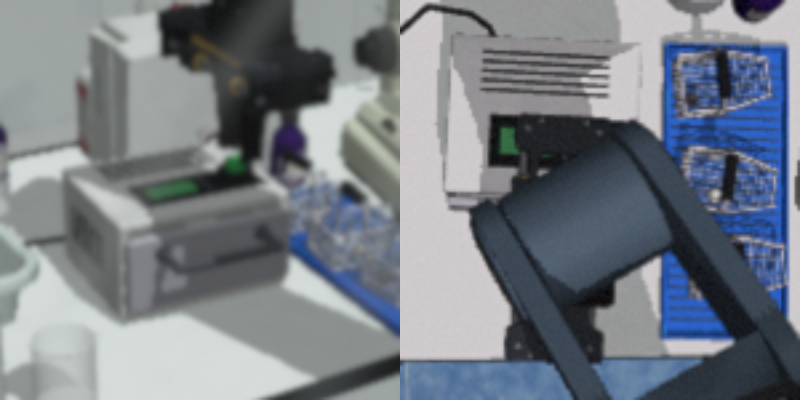

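>>> send_rows(plan=[[167, 0.002, -0.0015, 0.0188, 0], [167, 0, 0, 0.0188, 0], [167, 0, 0, 0.0188, 0], [167, 0, 0, 0.0188, 0], [167, 0, 0, 0.0188, 0], [167, 0, 0, 0, 0], [255, 0, 0, 0, 0], [255, 0, 0, 0, 0], [255, 0, 0, 0, 0], [255, 0, 0, 0, 0], [255, 0, 0, 0, 0], [255, 0, 0, 0, 0]])

```text
time_s: 5.47
position: [0.4483, 0.3707, 0.0755]
tcp_rot: [[0.066, 0.998, 0.001], [0.998, -0.066, 0.001], [0.001, 0.001, -1.0]]
force: [-1.2, -0.0, 0.8]
opening: 0.027
grasp_force: 0.0
```

```bash
python3 - <<'E'
from h import *
a=capture("scene")[0]
cv2.imwrite("pics/s3.png",cv2.resize(a[150:250,215:345],(780,600),interpolation=cv2.INTER_CUBIC))
s=read_state(); print(s["opening"],s["grasp_force"])
E
```

```text
0.021029866457255932 0.0
```

View pics/s3.png

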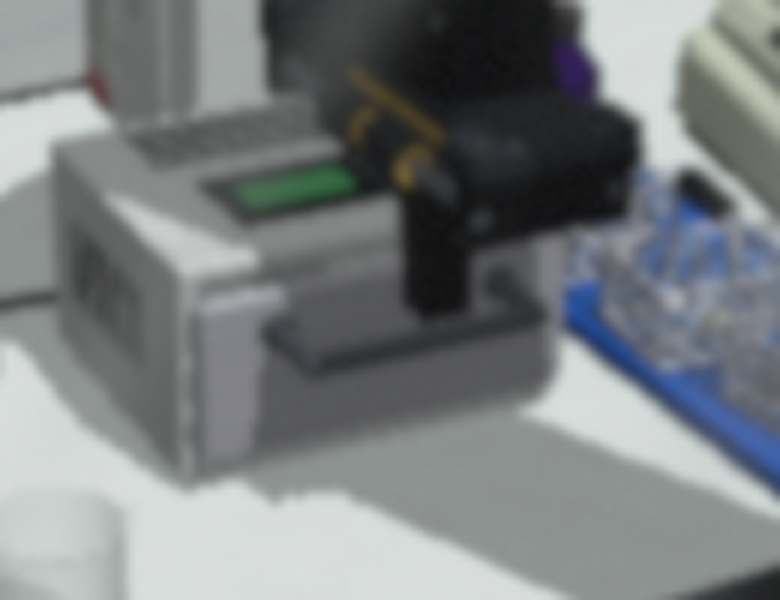

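```bash
python3 - <<'E'
from h import *
print(plane("scene",[(268.3,210.8),(305,201.7),(287,206)],.078))
print(proj("scene",[[.4483,.3707,.0615],[.4485,.37,.078]]))
print(plane("top",[(280,212),(280,213.5),(262,211),(299,213.5)],.083))
E
```

```text
[[0.4457289  0.42428247 0.078     ]
 [0.4418661  0.32115947 0.078     ]
 [0.44455465 0.3722131  0.078     ]]
[[286.6088502  211.16441148]
 [286.92088238 205.1454274 ]]
[[0.44844304 0.37460484 0.083     ]
 [0.44462707 0.37467886 0.083     ]
 [0.45172955 0.42037143 0.083     ]
 [0.44382416 0.3262707  0.083     ]]
```

```bash
python3 - <<'E'
from h import *
p,d=capture("scene")
for u,v in [(286,195),(286,198),(286,200),(287,202),(285,207),(280,208),(275,209),(293,205),(298,203)]:
    o,r=ray("scene",[(u,v)]); print(u,v,(o+r[0]*d[v,u]).round(4),p[v,u])
E
```

```text
286 195 [0.4369 0.3804 0.1133] [20 20 18]
286 198 [0.4386 0.3792 0.1043] [19 18 17]
286 200 [0.4386 0.3791 0.0988] [19 19 18]
287 202 [0.4392 0.3758 0.0923] [34 32 32]
285 207 [0.4442 0.3782 0.077 ] [55 52 50]
280 208 [0.4456 0.3915 0.0771] [56 53 50]
275 209 [0.448  0.4043 0.0766] [56 53 50]
293 205 [0.4434 0.3556 0.077 ] [55 52 50]
298 203 [0.4402 0.3431 0.0808] [57 55 52]
```

```bash
python3 - <<'E'
from h import *
p,d=capture("scene")
def W(u,v):
    o,r=ray("scene",[(u,v)]); return (o+r[0]*d[v,u]).round(3).tolist()
for v in range(180,214,2): print(v,[W(u,v) for u in (282,288,304)],p[v,288])
E
```

```text
180 [[0.417, 0.405, 0.166], [0.389, 0.406, 0.177], [0.356, 0.386, 0.186]] [59 56 54]
182 [[0.455, 0.381, 0.14], [0.391, 0.404, 0.171], [0.364, 0.38, 0.177]] [49 47 46]
184 [[0.457, 0.379, 0.134], [0.431, 0.379, 0.144], [0.362, 0.381, 0.173]] [29 28 27]
186 [[0.456, 0.38, 0.13], [0.435, 0.377, 0.137], [0.361, 0.381, 0.168]] [18 18 19]
188 [[0.458, 0.379, 0.123], [0.434, 0.377, 0.133], [0.36, 0.382, 0.164]] [23 22 22]
190 [[0.459, 0.379, 0.117], [0.435, 0.376, 0.126], [0.477, 0.301, 0.091]] [20 19 19]
192 [[0.457, 0.38, 0.113], [0.437, 0.375, 0.12], [0.475, 0.302, 0.086]] [19 18 19]
194 [[0.458, 0.379, 0.107], [0.439, 0.374, 0.114], [0.478, 0.3, 0.079]] [20 19 18]
196 [[0.453, 0.381, 0.104], [0.438, 0.374, 0.108], [0.476, 0.301, 0.074]] [22 20 20]
198 [[0.456, 0.38, 0.097], [0.438, 0.374, 0.103], [0.478, 0.3, 0.067]] [20 21 21]
200 [[0.457, 0.379, 0.091], [0.439, 0.373, 0.097], [0.444, 0.323, 0.082]] [21 20 18]
202 [[0.483, 0.363, 0.07], [0.438, 0.373, 0.092], [0.44, 0.325, 0.079]] [37 35 34]
204 [[0.483, 0.363, 0.064], [0.451, 0.365, 0.079], [0.476, 0.301, 0.051]] [60 57 55]
206 [[0.446, 0.386, 0.081], [0.445, 0.369, 0.077], [0.478, 0.299, 0.044]] [55 51 50]
208 [[0.444, 0.387, 0.076], [0.478, 0.348, 0.051], [0.477, 0.299, 0.038]] [75 72 71]
210 [[0.484, 0.362, 0.046], [0.48, 0.347, 0.044], [0.48, 0.297, 0.03]] [91 87 87]
212 [[0.483, 0.363, 0.041], [0.477, 0.349, 0.04], [0.477, 0.299, 0.027]] [91 88 88]
```

>>> send_rows(plan=[[167, 0, 0, 0, 0], [167, 0, 0, 0, 0], [167, 0, -0.0015, 0, 0], [167, 0, 0, 0, 0], [167, 0, 0, 0, 0], [167, 0, 0, 0.009, 0], [167, 0, 0, 0.009, 0], [167, 0, 0, 0.009, 0], [255, 0, 0, 0, 0], [255, 0, 0, 0, 0], [255, 0, 0, 0, 0], [255, 0, 0, 0, 0], [255, 0, 0, 0, 0]])

```text
time_s: 6.7
position: [0.4471, 0.3708, 0.0479]
tcp_rot: [[0.066, 0.998, 0.001], [0.998, -0.066, 0.0], [0.001, 0.001, -1.0]]
force: [0.9, -0.1, -2.2]
opening: 0.101
grasp_force: 30.0
```

>>> send_rows(plan=[[255, 0, -0.009, 0, 0], [255, 0, -0.009, 0, 0], [255, 0, -0.009, 0, 0], [255, 0, -0.009, 0, 0], [255, 0, -0.009, 0, 0], [255, 0, -0.009, 0, 0], [255, 0, -0.009, 0, 0], [255, 0, -0.009, 0, 0], [255, 0, -0.009, 0, 0], [255, 0, -0.009, 0, 0], [255, 0, -0.009, 0, 0], [255, 0, -0.003, 0, 0], [255, 0, 0, 0, 0], [255, 0, 0, 0, 0]])

```text
time_s: 7.87
position: [0.3456, 0.3778, 0.0479]
tcp_rot: [[0.065, 0.998, 0.003], [0.998, -0.065, 0.001], [0.001, 0.003, -1.0]]
force: [4.1, 1.6, -3.5]
opening: 0.105
grasp_force: 30.0
```

>>> send_rows(plan=[[255, 0, -0.004, 0, 0], [255, 0, -0.003, 0, 0], [255, 0, 0, 0, 0], [255, 0, 0, 0, 0], [255, 0, 0, 0, 0]])

```text
time_s: 8.28
position: [0.3457, 0.378, 0.048]
tcp_rot: [[0.063, 0.998, 0.014], [0.998, -0.063, 0.002], [0.003, 0.014, -1.0]]
force: [20.2, -7.5, -12.0]
opening: 0.104
grasp_force: 30.0
```

>>> send_rows(plan=[[255, 0, 0.007, 0, 0], [167, 0, 0, 0, 0], [167, 0, 0, 0, 0], [167, 0, 0, 0, 0], [167, 0, 0, 0, 0], [167, 0, 0, -0.022, 0], [167, 0, 0, -0.022, 0], [167, 0, 0, -0.022, 0], [100, 0, 0, -0.022, 0], [50, 0, 0, -0.022, 0], [50, 0, 0, -0.022, 0], [50, -0.0306, 0.03, 0, 0], [50, -0.0306, 0.03, 0, 0], [50, -0.0306, 0.03, 0, 0], [50, -0.0306, 0.03, 0, 0], [50, -0.0306, 0.03, 0, 0], [50, -0.0306, 0.03, 0, 0], [50, 0, 0, 0, 0.066], [50, 0, 0, 0, 0], [50, 0, 0, 0, 0]])

```text
time_s: 9.95
position: [0.5057, 0.1876, 0.1792]
tcp_rot: [[0.13, 0.991, -0.003], [0.991, -0.13, -0.0], [-0.001, -0.003, -1.0]]
force: [-0.4, 0.7, 0.1]
opening: 0.803
grasp_force: 0.0
```

```bash
python3 - <<'E'
from h import *
p,d=capture("scene"); b,db=capture("top")
cv2.imwrite("pics/s4.png",np.hstack([cv2.resize(p[110:250,260:400],(400,400),interpolation=cv2.INTER_CUBIC),cv2.resize(b[120:260,230:370],(400,400),interpolation=cv2.INTER_CUBIC)]))
s=read_state(); print(np.round(s["position"],4),s["opening"],np.round(s["joint_positions"],1),s["force"])
np.savez("s4.npz",p=p,d=d,b=b,db=db)
E
```

```text
[0.5055 0.1886 0.1794] 0.8004076492927314 [ 8.6 25.8 96.   0.  58.4 16. ] [-0.50197683 -0.00656163  0.37464975]
```

View pics/s4.png

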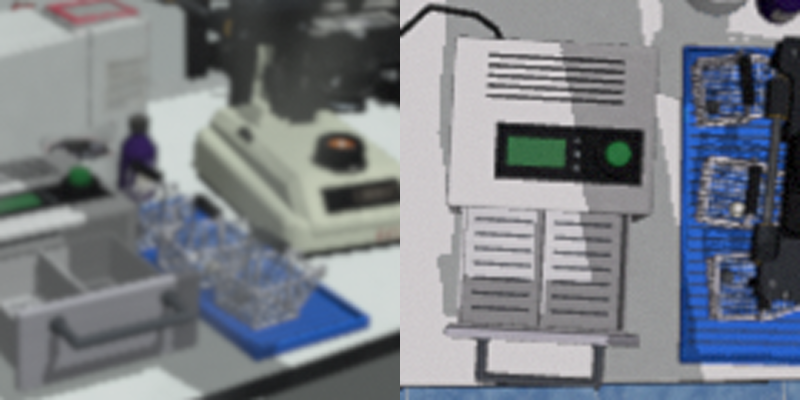

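```bash
python3 - <<'E'
from h import *
b=np.load("s4.npz")["b"].astype(int)
m=(b.max(2)<45)
for c,s,k in blobs(m[130:230,335:358],8): print(c+[335,130],s,plane("top",[c+[335,130]],.08),[plane("top",[(u,v)],.08)[0][:2].round(4).tolist() for u,v in [np.argwhere(k)[:,::-1][0]+[335,130],np.argwhere(k)[:,::-1][-1]+[335,130]]])
E
```

```text
[350.90625  147.921875] [13 10  6 17 64] [[0.61155707 0.18683011 0.08      ]] [[0.6325, 0.1911], [0.5903, 0.1847]]
[352.96551724 185.81034483] [16 48  5 17 58] [[0.51275128 0.18492979 0.08      ]] [[0.533, 0.1842], [0.4917, 0.1907]]
[355.01098901 212.93406593] [17 69  6 29 91] [[0.44285284 0.18186397 0.08      ]] [[0.4787, 0.1834], [0.4068, 0.1778]]
```

>>> send_rows(plan=[[50, -0.0031, 0.0078, 0.0193, 0], [50, 0, 0, 0.0193, 0], [50, 0, 0, 0.0193, 0], [50, 0, 0, 0.0193, 0], [50, 0, 0, 0.0193, 0], [50, 0, 0, 0.0193, 0], [50, 0, 0, 0.0193, 0], [50, 0, 0, 0, 0], [255, 0, 0, 0, 0], [255, 0, 0, 0, 0], [255, 0, 0, 0, 0], [255, 0, 0, 0, 0], [255, 0, 0, 0, 0], [255, 0, 0, 0, 0]])

```text
time_s: 11.22
position: [0.5153, 0.1838, 0.0454]
tcp_rot: [[0.131, 0.991, 0.001], [0.991, -0.131, 0.0], [0.001, 0.001, -1.0]]
force: [-0.7, 0.9, 0.2]
opening: 0.702
grasp_force: 30.0
```

>>> send_rows(plan=[[255, 0, 0, -0.01, 0], [255, 0, 0, -0.015, 0], [255, 0, 0, -0.02, 0], [255, 0, 0, -0.02, 0], [255, 0, 0, -0.02, 0], [255, 0, 0, -0.02, 0], [255, 0, 0, -0.02, 0], [255, 0, 0, 0, 0]])

```text
time_s: 11.88
position: [0.5176, 0.184, 0.1742]
tcp_rot: [[0.131, 0.991, 0.009], [0.991, -0.131, 0.001], [0.002, 0.009, -1.0]]
force: [1.7, 0.4, -0.9]
opening: 0.705
grasp_force: 30.0
```

```bash
python3 - <<'E'
from h import *
p,d=capture("scene")
cv2.imwrite("pics/s5.png",cv2.resize(p[110:230,280:400],(600,600),interpolation=cv2.INTER_CUBIC))
s=read_state(); print(np.round(s["position"],4),s["opening"],s["force"],s["moment"])
E
```

```text
[0.5165 0.1838 0.1722] 0.7015790835336944 [ 0.11546428 -0.90011612 -1.83684352] [-0.03723004 -0.13946769  0.02468529]
```

View pics/s5.png

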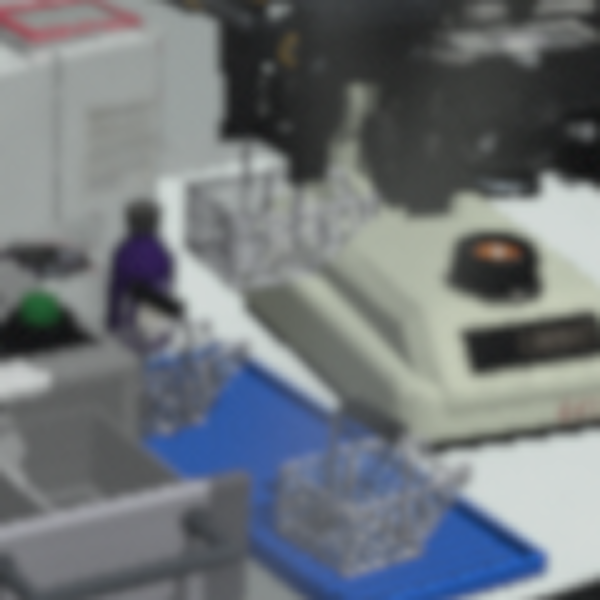

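>>> send_rows(plan=[[255, 0.0232, -0.0201, -0.005, 0], [255, 0.0232, -0.0201, -0.005, 0], [255, 0.0232, -0.0201, -0.005, 0], [255, 0.0232, -0.0201, -0.005, 0], [255, 0.0232, -0.0201, -0.005, 0], [255, 0.0232, -0.0201, -0.005, 0], [255, 0, 0, 0, -0.117], [255, 0, 0, 0, -0.117], [255, 0, 0, 0, -0.117], [255, 0, 0, 0, -0.117], [255, 0, 0, 0, -0.117], [255, 0, 0, 0, -0.117], [255, 0, 0, 0, -0.117], [255, 0, 0, 0, -0.117], [255, 0, 0, 0, -0.117], [255, 0, 0, 0, -0.117], [255, 0, 0, 0, -0.117], [255, 0, 0, 0, -0.117], [255, 0, 0, 0, -0.117], [255, 0, 0, 0, -0.117]])

```text
time_s: 13.6
position: [0.4125, 0.3367, 0.1982]
tcp_rot: [[-0.998, 0.059, -0.003], [0.059, 0.998, -0.002], [0.003, -0.002, -1.0]]
force: [-1.0, 0.3, -1.6]
opening: 0.704
grasp_force: 30.0
```

```bash
python3 - <<'E'
from h import *
p,d=capture("scene"); b,db=capture("top")
cv2.imwrite("pics/s6.png",np.hstack([cv2.resize(p[110:250,220:360],(400,400),interpolation=cv2.INTER_CUBIC),cv2.resize(b[120:260,230:370],(400,400),interpolation=cv2.INTER_CUBIC)]))
s=read_state(); print(np.round(s["position"],4),np.round(s["tcp_rot"],3).tolist(),s["opening"],s["force"])
E
```

```text
[0.4126 0.3368 0.1983] [[-0.998, 0.065, -0.003], [0.065, 0.998, -0.001], [0.003, -0.002, -1.0]] 0.7009688205001298 [-0.54572236 -0.41315209 -1.37079163]
```

View pics/s6.png

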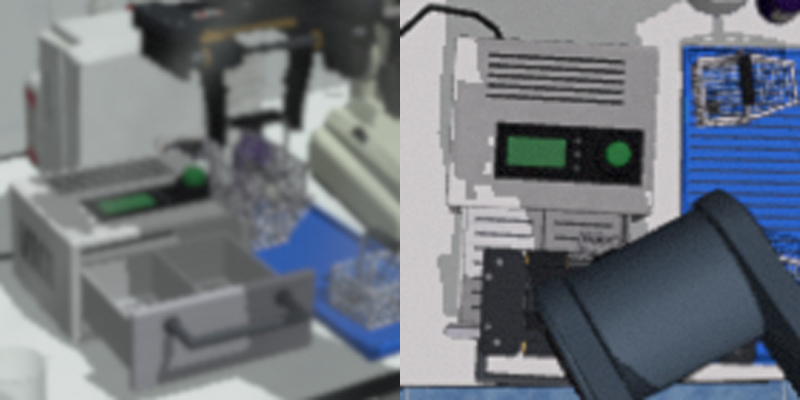

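>>> send_rows(plan=[[255, -0.002, 0, 0.019, 0], [255, 0, 0, 0.019, 0], [255, 0, 0, 0.019, 0], [255, 0, 0, 0.005, 0], [255, -0.006, 0, 0.003, 0], [255, -0.006, 0, 0.003, 0], [255, -0.0053, 0, 0.0038, 0], [255, -0.0053, 0, 0.0038, 0], [255, 0, 0, 0, 0]])

```text
time_s: 14.45
position: [0.4387, 0.3357, 0.1237]
tcp_rot: [[-0.998, 0.065, -0.001], [0.065, 0.998, -0.0], [0.001, -0.0, -1.0]]
force: [-0.0, 0.3, -1.5]
opening: 0.703
grasp_force: 30.0
```

```bash
python3 - <<'E'
from h import *
p,d=capture("scene")
cv2.imwrite("pics/s7.png",cv2.resize(p[140:240,240:340],(600,600),interpolation=cv2.INTER_CUBIC))
s=read_state(); print(np.round(s["position"],4),s["opening"],s["force"],s["moment"])
E
```

```text
[0.4387 0.3357 0.1239] 0.7043034332407383 [-0.49804823 -0.13985258 -2.06003138] [ 0.04072547 -0.09031199 -0.00512708]
```

View pics/s7.png

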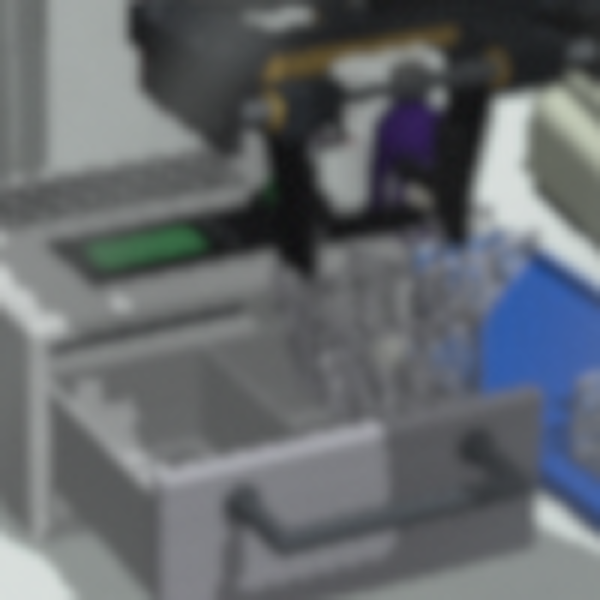

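```bash
cat >> h.py <<'E'
O=np.array([.4942,.3699]);EX=np.array([.9978,-.066]);EY=np.array([.066,.9978])
def cloud(n,d):
    v,u=np.nonzero(d>0); o,r=ray(n,np.c_[u,v]); W=o+r*d[v,u][:,None]; D=W[:,:2]-O
    return np.c_[D@EX,D@EY,W[:,2]],np.c_[u,v]
E
python3 - <<'E'
from h import *
p,d=capture("scene"); C,uv=cloud("scene",d)
k=C[(C[:,1]>-.08)&(C[:,1]<.002)&(C[:,0]>-.13)&(C[:,0]<.06)&(C[:,2]>.03)&(C[:,2]<.2)]
for y0 in (-.01,-.0375,-.065):
  for x in np.arange(-.12,.05,.01):
    q=k[(abs(k[:,0]-x)<.005)&(abs(k[:,1]-y0)<.012)]
    print(y0,round(x,3),np.sort(q[:,2]).round(3)[:: max(1,len(q)//8)])
E
```

```text
-0.01 -0.12 [0.03  0.034 0.041 0.046 0.066 0.072 0.078 0.083 0.09 ]
-0.01 -0.11 [0.03  0.038 0.047 0.066 0.072 0.08  0.087 0.092]
-0.01 -0.1 []
-0.01 -0.09 [0.085 0.088 0.089 0.095 0.101 0.107 0.114 0.118 0.123 0.125]
-0.01 -0.08 [0.085 0.087 0.09  0.093 0.098 0.103 0.107 0.111 0.115 0.119 0.125]
-0.01 -0.07 [0.084 0.087 0.097 0.104 0.123 0.149 0.156 0.177 0.185 0.198]
-0.01 -0.06 [0.065 0.097 0.14  0.147 0.153 0.159 0.17  0.18  0.194]
-0.01 -0.05 [0.059 0.081 0.086 0.109 0.124 0.145 0.152 0.157 0.168]
-0.01 -0.04 [0.061 0.065 0.07  0.084 0.089 0.096 0.106 0.113 0.119 0.151]
-0.01 -0.03 [0.045 0.051 0.057 0.066 0.07  0.091 0.107 0.114]
-0.01 -0.02 [0.041 0.046 0.052 0.057 0.06  0.069 0.072 0.099 0.106 0.117]
-0.01 -0.01 [0.037 0.041 0.046 0.05  0.055 0.062 0.067 0.072 0.102 0.117]
-0.01 -0.0 [0.033 0.047 0.06  0.071 0.099 0.102 0.104 0.105 0.107]
-0.01 0.01 [0.03  0.039 0.052 0.067 0.103 0.106 0.107 0.108 0.109]
-0.01 0.02 [0.033 0.054 0.059 0.063 0.067 0.069 0.072 0.106 0.107]
-0.01 0.03 [0.043 0.061 0.071 0.107 0.107 0.108 0.108 0.109]
-0.01 0.04 [0.105 0.108 0.108 0.108 0.108 0.10
[... 1547 characters left out ...]
1 0.193]
-0.065 -0.05 [0.062 0.094 0.121 0.149 0.157 0.166 0.183 0.189 0.198]
-0.065 -0.04 [0.055 0.084 0.086 0.088 0.099 0.108 0.113 0.119 0.12  0.171 0.176 0.192]
-0.065 -0.03 [0.055 0.057 0.068 0.092 0.094 0.099 0.102 0.107 0.112 0.114 0.117 0.119]
-0.065 -0.02 [0.043 0.062 0.093 0.096 0.1   0.105 0.11  0.117]
-0.065 -0.01 [0.099 0.099 0.101 0.104 0.105 0.105 0.109 0.11  0.11  0.111 0.116 0.116
 0.117]
-0.065 -0.0 [0.036 0.047 0.095 0.099 0.101 0.104 0.107 0.109]
-0.065 0.01 [0.035 0.056 0.07  0.105 0.106 0.107 0.107 0.107 0.108]
-0.065 0.02 [0.032 0.039 0.051 0.054 0.06  0.068 0.069 0.071 0.106 0.107]
-0.065 0.03 [0.06  0.061 0.069 0.115 0.118 0.118]
-0.065 0.04 [0.113 0.117 0.118 0.118]
```

>>> send_rows(plan=[[255, 0, 0, -0.0125, 0], [255, 0, 0, -0.0125, 0], [255, 0.011, 0, 0, 0], [255, 0.011, 0, 0, 0], [255, 0, 0, 0, 0], [255, 0, 0, 0.008, 0], [255, 0, 0, 0.0045, 0], [255, 0, 0, 0.004, 0], [255, 0, 0, 0, 0], [255, 0, 0, 0, 0], [255, -0.0037, 0, 0.0018, 0], [255, -0.0037, 0, 0.0018, 0], [255, -0.0036, 0, 0.002, 0], [255, -0.0036, 0, 0.0021, 0], [255, 0, 0, 0, 0]])

```text
time_s: 15.8
position: [0.4324, 0.3362, 0.1244]
tcp_rot: [[-0.998, 0.065, 0.002], [0.065, 0.998, -0.0], [-0.002, 0.0, -1.0]]
force: [4.7, -1.1, 3.3]
opening: 0.706
grasp_force: 30.0
```

```bash
cat > prof.py <<'E'
from h import *
import sys
y0=float(sys.argv[1])
s=read_state(); D=s["position"][:2]-O; print("XYZ",(D@EX).round(4),(D@EY).round(4),round(s["position"][2]+.0286,4),np.round(s["force"],1),round(s["opening"],3))
p,d=capture("scene"); C,uv=cloud("scene",d)
k=C[(abs(C[:,1]-y0)<.018)&(C[:,2]>.035)&(C[:,2]<.17)]
for x in np.arange(-.15,.05,.01):
    q=np.sort(k[abs(k[:,0]-x)<.005][:,2]); print(round(x,2),q[::max(1,len(q)//10)].round(3).tolist())
E
python3 prof.py -.0375
```

```text
XYZ -0.0595 -0.0377 0.153 [ 4.7 -1.1  3.3] 0.706
-0.15 [0.073, 0.076, 0.077, 0.078, 0.079, 0.079, 0.08, 0.08, 0.081, 0.081, 0.082, 0.083]
-0.14 [0.078, 0.078, 0.078, 0.08, 0.08, 0.08, 0.08, 0.08, 0.081, 0.082]
-0.13 [0.074, 0.075, 0.075, 0.077, 0.078, 0.079, 0.08, 0.08, 0.081, 0.082, 0.082, 0.082]
-0.12 [0.035, 0.041, 0.045, 0.049, 0.064, 0.072, 0.075, 0.08, 0.082, 0.086, 0.09]
-0.11 [0.035, 0.043, 0.063, 0.068, 0.076, 0.082, 0.089, 0.093, 0.095, 0.099, 0.111]
-0.1 [0.094, 0.096, 0.106, 0.111, 0.114, 0.119, 0.121, 0.125, 0.128, 0.13, 0.131, 0.134]
-0.09 [0.092, 0.092, 0.093, 0.093, 0.095, 0.095]
-0.08 [0.088, 0.089, 0.089, 0.089, 0.09, 0.09, 0.091]
-0.07 [0.085, 0.086, 0.086, 0.087, 0.088, 0.15, 0.151, 0.153, 0.157]
-0.06 [0.082, 0.094, 0.099, 0.149, 0.151, 0.153, 0.153, 0.155, 0.157, 0.158, 0.159]
-0.05 [0.083, 0.086, 0.086, 0.086, 0.086, 0.088, 0.095, 0.102, 0.102, 0.156, 0.156, 0.157]
-0.04 [0.086, 0.087, 0.089]
-0.03 []
-0.02 [0.092, 0.093, 0.093, 0.094, 0.095, 0.095, 0.095, 0.096, 0.1, 0.109]
-0.01 [0.092, 0.093, 0.096, 0.098, 0.101]
0.0 [0.097, 0.099, 0.1, 0.1, 0.101, 0.101, 0.103, 0.103, 0.104, 0.105, 0.106, 0.106, 0.106, 0.107, 0.107]
0.01 [0.1, 0.106, 0.106, 0.106, 0.107, 0.107, 0.107, 0.108, 0.108, 0.109, 0.109]
0.02 [0.036, 0.04, 0.044, 0.049, 0.054, 0.057, 0.06, 0.065, 0.068, 0.073]
0.03 [0.042, 0.045, 0.052, 0.061, 0.066, 0.105, 0.106, 0.107, 0.107, 0.108, 0.109, 0.11]
0.04 [0.107, 0.107, 0.108, 0.108, 0.108, 0.109, 0.111, 0.112, 0.114, 0.115, 0.117, 0.118, 0.118, 0.12, 0.128]
```

>>> send_rows(plan=[[255, -0.0031, 0, 0.0029, 0], [255, -0.0031, 0, 0.0029, 0], [255, -0.0031, 0, 0.003, 0], [255, -0.0026, 0, 0.0033, 0], [255, -0.0026, 0, 0.0034, 0], [255, -0.0026, 0, 0.0034, 0], [255, 0, 0, 0, 0]])

```text
time_s: 16.43
position: [0.4467, 0.335, 0.1045]
tcp_rot: [[-0.998, 0.065, -0.003], [0.065, 0.998, -0.001], [0.003, -0.001, -1.0]]
force: [0.7, -0.3, 1.3]
opening: 0.703
grasp_force: 30.0
```

```bash
python3 prof.py -.0375
```

```text
XYZ -0.0451 -0.038 0.1331 [ 0.7 -0.3  1.3] 0.703
-0.15 [0.073, 0.074, 0.076, 0.078, 0.079, 0.08, 0.08, 0.081, 0.081, 0.081, 0.082, 0.082]
-0.14 [0.077, 0.078, 0.079, 0.08, 0.08, 0.081, 0.081, 0.081, 0.082, 0.082, 0.083]
-0.13 [0.075, 0.077, 0.078, 0.078, 0.08, 0.08, 0.08, 0.081, 0.081, 0.082]
-0.12 [0.035, 0.041, 0.046, 0.065, 0.069, 0.073, 0.076, 0.08, 0.083, 0.087, 0.092]
-0.11 [0.035, 0.041, 0.06, 0.065, 0.073, 0.079, 0.085, 0.09, 0.093, 0.095, 0.099]
-0.1 [0.095, 0.102, 0.103, 0.104, 0.105, 0.107, 0.108, 0.108, 0.109, 0.112, 0.113, 0.114]
-0.09 [0.11, 0.113, 0.115, 0.116, 0.118, 0.119, 0.12, 0.121, 0.122, 0.125, 0.126, 0.127, 0.128]
-0.08 [0.075, 0.077, 0.078, 0.078, 0.123, 0.123, 0.124, 0.125, 0.125, 0.126, 0.126, 0.127]
-0.07 [0.074, 0.074]
-0.06 [0.068, 0.071, 0.073, 0.075, 0.076, 0.077, 0.077, 0.077, 0.078, 0.078, 0.08, 0.082]
-0.05 [0.066, 0.078, 0.08, 0.084, 0.128, 0.128, 0.128, 0.129, 0.13, 0.13, 0.131, 0.131, 0.132, 0.132, 0.132, 0.132, 0.132, 0.133]
-0.04 [0.064, 0.126, 0.129, 0.131, 0.132, 0.133, 0.134, 0.135, 0.136, 0.137]
-0.03 [0.063, 0.064, 0.065, 0.133]
-0.02 [0.061, 0.064, 0.066, 0.068]
-0.01 [0.067, 0.071]
0.0 [0.097, 0.098, 0.1, 0.1, 0.101, 0.102]
0.01 [0.106, 0.107]
0.02 [0.036, 0.046, 0.049, 0.053, 0.057, 0.06, 0.062, 0.064, 0.067, 0.07, 0.073]
0.03 [0.037, 0.04, 0.046, 0.051, 0.064, 0.066, 0.066, 0.069, 0.072, 0.107, 0.108, 0.108, 0.109]
0.04 [0.106, 0.107, 0.107, 0.107, 0.107, 0.108, 0.108, 0.108, 0.108, 0.109, 0.109, 0.11, 0.112, 0.113, 0.12]
```

>>> send_rows(plan=[[255, 0, 0, -0.02, 0], [255, 0, 0, -0.02, 0], [255, 0.0112, 0, 0, 0], [255, 0.0112, 0, 0, 0], [255, 0, 0, 0, 0], [255, 0, 0, 0.01, 0], [255, 0, 0, 0.006, 0], [255, 0, 0, 0.004, 0], [255, 0, 0, 0, 0], [255, -0.0024, 0, 0.0019, 0], [255, -0.0024, 0, 0.0019, 0], [255, -0.0024, 0, 0.0018, 0], [255, -0.0024, 0, 0.0018, 0], [255, -0.002, 0, 0.0022, 0], [255, -0.002, 0, 0.0022, 0], [255, -0.002, 0, 0.0022, 0], [255, -0.0022, 0, 0.0023, 0], [255, 0, 0, 0, 0]])

```text
time_s: 17.98
position: [0.4436, 0.3357, 0.1092]
tcp_rot: [[-0.998, 0.065, 0.0], [0.065, 0.998, 0.0], [-0.0, 0.0, -1.0]]
force: [0.7, -0.5, 0.4]
opening: 0.701
grasp_force: 30.0
```

```bash
python3 prof.py -.0375
```

```text
XYZ -0.0482 -0.0375 0.1378 [ 0.7 -0.5  0.4] 0.701
-0.15 [0.072, 0.074, 0.076, 0.077, 0.078, 0.079, 0.08, 0.08, 0.08, 0.081, 0.081, 0.081, 0.082]
-0.14 [0.077, 0.079, 0.079, 0.079, 0.08, 0.081, 0.081, 0.081, 0.081, 0.082, 0.083]
-0.13 [0.071, 0.076, 0.077, 0.078, 0.079, 0.079, 0.08, 0.08, 0.081, 0.082, 0.083]
-0.12 [0.036, 0.038, 0.045, 0.063, 0.067, 0.069, 0.072, 0.077, 0.081, 0.084, 0.089]
-0.11 [0.035, 0.04, 0.046, 0.065, 0.075, 0.08, 0.086, 0.091, 0.093, 0.098, 0.1]
-0.1 [0.096, 0.103, 0.106, 0.108, 0.109, 0.112, 0.114, 0.115, 0.116, 0.119]
-0.09 [0.115, 0.118, 0.12, 0.123, 0.124, 0.125, 0.126, 0.128, 0.129, 0.129, 0.13, 0.13, 0.131]
-0.08 [0.128]
-0.07 [0.069, 0.07, 0.071, 0.071, 0.071, 0.072]
-0.06 [0.072, 0.073, 0.076, 0.078, 0.078, 0.078, 0.078, 0.082, 0.083, 0.083, 0.083, 0.083, 0.086, 0.086, 0.087, 0.087, 0.088]
-0.05 [0.071, 0.13, 0.133, 0.133, 0.134, 0.136, 0.136, 0.137, 0.138, 0.139, 0.14, 0.141]
-0.04 [0.068, 0.069, 0.07, 0.13, 0.135, 0.139, 0.139, 0.14, 0.14, 0.14, 0.141, 0.141, 0.142, 0.142]
-0.03 []
-0.02 [0.069, 0.07, 0.07, 0.07, 0.073, 0.079]
-0.01 [0.073]
0.0 [0.097, 0.099, 0.099, 0.099, 0.099, 0.1, 0.1, 0.101, 0.101, 0.102, 0.102, 0.103, 0.104, 0.104, 0.108]
0.01 [0.102, 0.106, 0.106, 0.107]
0.02 [0.035, 0.041, 0.046, 0.052, 0.054, 0.059, 0.061, 0.064, 0.07, 0.072, 0.108]
0.03 [0.036, 0.051, 0.057, 0.063, 0.065, 0.068, 0.071, 0.106, 0.107, 0.107, 0.107, 0.108, 0.108]
0.04 [0.106, 0.107, 0.108, 0.108, 0.109, 0.109, 0.11, 0.11, 0.11, 0.113]
```

>>> send_rows(plan=[[255, -0.0015, 0, 0.003, 0], [255, -0.0015, 0, 0.003, 0], [255, -0.001, 0, 0.003, 0], [255, -0.001, 0, 0.003, 0], [255, -0.001, 0, 0.003, 0], [255, -0.001, 0, 0.003, 0], [255, 0, 0, 0, 0], [255, 0, 0, 0, 0], [255, 0, 0, 0, 0], [255, 0, 0, 0, 0]])

```text
time_s: 18.87
position: [0.4504, 0.3351, 0.0918]
tcp_rot: [[-0.998, 0.064, 0.0], [0.064, 0.998, 0.0], [-0.0, 0.0, -1.0]]
force: [2.4, -0.8, 0.5]
opening: 0.704
grasp_force: 30.0
```

```bash
python3 prof.py -.0375|sed -n '1p;5,18p'; python3 - <<'E'
from h import *
p,d=capture("scene")
cv2.imwrite("pics/s8.png",cv2.resize(p[140:240,240:340],(600,600),interpolation=cv2.INTER_CUBIC))
E
```

```text
XYZ -0.0414 -0.0376 0.1204 [ 2.4 -0.8  0.5] 0.704
-0.12 [0.036, 0.043, 0.046, 0.064, 0.066, 0.072, 0.078, 0.081, 0.083, 0.087, 0.091]
-0.11 [0.035, 0.039, 0.045, 0.064, 0.071, 0.078, 0.084, 0.089, 0.093, 0.094, 0.1]
-0.1 [0.087, 0.087, 0.091, 0.1, 0.103, 0.103, 0.104, 0.104, 0.105, 0.108, 0.108, 0.109, 0.112]
-0.09 [0.086, 0.107, 0.11, 0.111, 0.111, 0.112, 0.114, 0.115, 0.116, 0.116, 0.119]
-0.08 [0.117, 0.117, 0.118, 0.119, 0.12, 0.121, 0.121, 0.122, 0.122, 0.122, 0.123, 0.123, 0.124]
-0.07 []
-0.06 []
-0.05 []
-0.04 [0.11, 0.112, 0.114, 0.114, 0.116, 0.118, 0.118, 0.119, 0.119, 0.12, 0.122]
-0.03 [0.108, 0.118, 0.119, 0.119, 0.12, 0.121, 0.121, 0.121, 0.121, 0.121, 0.122, 0.122, 0.122, 0.122, 0.122, 0.123, 0.123, 0.124]
-0.02 [0.05, 0.056]
-0.01 []
0.0 [0.105, 0.106, 0.107, 0.107, 0.107, 0.107, 0.109, 0.109, 0.109]
0.01 [0.038, 0.038, 0.04, 0.04, 0.105, 0.106, 0.106, 0.106, 0.107, 0.107, 0.108, 0.109]
```

View pics/s8.png

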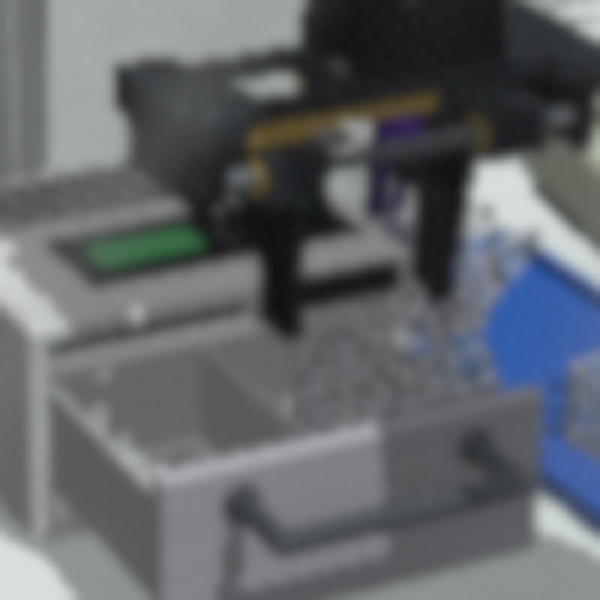

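>>> send_rows(plan=[[255, -0.001, 0, 0.003, 0], [255, -0.001, 0, 0.003, 0], [255, 0, 0, 0, 0], [255, 0, 0, 0, 0], [255, 0, 0.003, 0, 0], [255, 0, -0.003, 0, 0], [255, 0, -0.003, 0, 0], [255, 0, 0.003, 0, 0], [255, 0, 0, 0, 0], [255, 0, 0, 0, 0]])

```text
time_s: 19.8
position: [0.4528, 0.335, 0.0859]
tcp_rot: [[-0.998, 0.064, 0.001], [0.064, 0.998, 0.0], [-0.001, 0.0, -1.0]]
force: [3.7, -0.3, 0.4]
opening: 0.702
grasp_force: 30.0
```

```bash
python3 prof.py -.0375|sed -n '1p;5,18p'
```

```text
XYZ -0.039 -0.0376 0.1145 [ 3.7 -0.3  0.4] 0.702
-0.12 [0.035, 0.04, 0.044, 0.061, 0.066, 0.071, 0.076, 0.08, 0.083, 0.087, 0.092]
-0.11 [0.035, 0.041, 0.06, 0.065, 0.072, 0.078, 0.084, 0.089, 0.093, 0.094, 0.098]
-0.1 [0.087, 0.089, 0.094, 0.096, 0.098, 0.1, 0.1, 0.101, 0.102, 0.103, 0.105]
-0.09 [0.087, 0.103, 0.104, 0.104, 0.106, 0.107, 0.108, 0.109, 0.109, 0.111, 0.112]
-0.08 [0.11, 0.111, 0.112, 0.114, 0.115, 0.115, 0.117, 0.117, 0.118, 0.118, 0.119]
-0.07 [0.115, 0.117, 0.118, 0.118]
-0.06 []
-0.05 []
-0.04 [0.106, 0.107, 0.108, 0.109, 0.11, 0.11, 0.11, 0.111, 0.111, 0.113, 0.113, 0.115, 0.115]
-0.03 [0.103, 0.104, 0.107, 0.11, 0.111, 0.112, 0.113, 0.114, 0.114, 0.115, 0.116, 0.116]
-0.02 []
-0.01 []
0.0 [0.101, 0.101, 0.102, 0.103, 0.104, 0.104, 0.106, 0.106, 0.107, 0.107, 0.108]
0.01 [0.036, 0.038, 0.04, 0.099, 0.105, 0.106, 0.107, 0.107, 0.108, 0.108]
```

>>> send_rows(plan=[[255, 0, 0, -0.015, 0], [255, 0, 0, -0.025, 0], [255, 0, 0, -0.03, 0], [255, 0, 0, -0.03, 0], [255, 0, 0, -0.025, 0], [255, 0, 0, 0, 0.1104], [255, 0, 0, 0, 0.1104], [255, 0, 0, 0, 0.1104], [255, 0, 0, 0, 0.1104], [255, 0, 0, 0, 0.1104], [255, 0, 0, 0, 0.1104], [255, 0, 0, 0, 0.1104], [255, 0, 0, 0, 0.1104], [255, 0, 0, 0, 0.1104], [255, 0, 0, 0, 0.1104], [255, 0, 0, 0, 0.1104], [255, 0, 0, 0, 0.1104], [255, 0, 0, 0, 0.1104], [255, 0, 0, 0, 0.1104], [255, 0, 0, 0, 0]])

```text
time_s: 21.52
position: [0.4499, 0.3345, 0.2095]
tcp_rot: [[0.041, 0.999, -0.005], [0.999, -0.041, -0.001], [-0.001, -0.005, -1.0]]
force: [-0.8, 0.5, -1.8]
opening: 0.704
grasp_force: 30.0
```

>>> send_rows(plan=[[255, -0.029, 0.011, 0, 0], [255, -0.029, 0.011, 0, 0], [255, -0.029, 0.011, 0, 0], [255, -0.029, 0.011, 0, 0], [255, -0.029, 0.011, 0, 0], [255, -0.029, 0.011, 0, 0], [255, 0, 0, 0.02, 0], [255, 0, 0, 0.02, 0], [255, 0, 0, 0.02, 0], [255, 0, 0, 0.02, 0], [255, 0, 0, 0.02, 0], [255, 0, 0, 0, 0]])

```text
time_s: 22.52
position: [0.5068, 0.1582, 0.1068]
tcp_rot: [[0.037, 0.999, -0.011], [0.999, -0.037, -0.001], [-0.001, -0.011, -1.0]]
force: [-1.1, 0.2, -1.8]
opening: 0.703
grasp_force: 30.0
```

```bash
python3 - <<'E'
from h import *
p,d=capture("scene"); b,db=capture("top")
cv2.imwrite("pics/s9.png",np.hstack([cv2.resize(p[130:240,250:360],(400,400),interpolation=cv2.INTER_CUBIC),cv2.resize(b[120:260,230:370],(400,400),interpolation=cv2.INTER_CUBIC)]))
s=read_state(); print(np.round(s["position"],4),np.round(s["tcp_rot"],3).tolist(),s["opening"],s["force"])
E
```

```text
[0.5099 0.1586 0.1099] [[0.038, 0.999, -0.004], [0.999, -0.038, 0.0], [-0.0, -0.004, -1.0]] 0.7042036460469198 [ 0.33837895  0.14045141 -1.73523212]
```

View pics/s9.png

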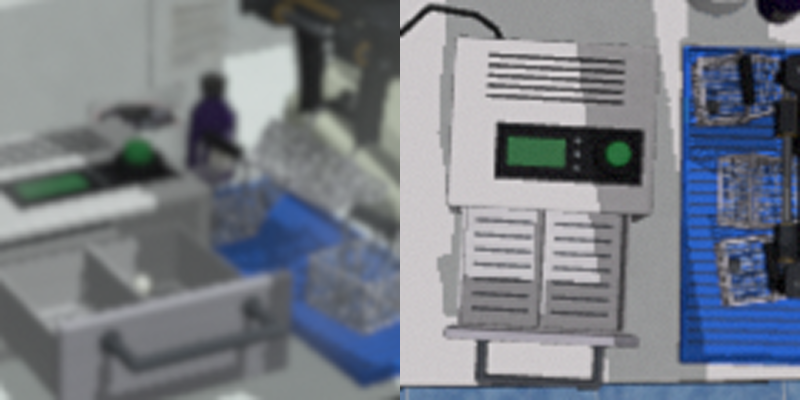

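>>> send_rows(plan=[[255, 0, 0.001, 0.02, 0], [255, 0, 0, 0.02, 0], [255, 0, 0, 0.02, 0], [255, 0, 0, 0.003, 0], [255, 0, 0, 0.002, 0], [255, 0, 0, 0, 0], [255, 0.004, 0, 0, 0], [255, 0.004, 0, 0, 0], [255, 0.004, 0, 0, 0], [255, 0.004, 0, 0, 0]])

```text
time_s: 23.45
position: [0.514, 0.1748, 0.0465]
tcp_rot: [[0.039, 0.999, 0.002], [0.999, -0.039, 0.0], [0.0, 0.002, -1.0]]
force: [1.2, -1.3, 0.9]
opening: 0.717
grasp_force: 30.6
```

```bash
cat > ball.py <<'E'
from h import *
for n in ("scene","top"):
    p,d=capture(n); C,uv=cloud(n,d); px=p[uv[:,1],uv[:,0]].astype(int)
    m=(C[:,0]>-.102)&(C[:,0]<-.003)&(C[:,2]>.036)&(C[:,2]<.05)&(abs(abs(C[:,1])-.0375)<.032)
    print(n,m.sum()); 
    M=np.zeros(d.shape,np.uint8); M[uv[m][:,1],uv[m][:,0]]=1
    idx=np.full(d.shape,-1); idx[uv[:,1],uv[:,0]]=np.arange(len(uv))
    for c,s,k in blobs(M,3): i=idx[k]; print(np.median(C[i],0).round(3),len(i),np.median(px[i],0),c.round(0))
E
cat > tprof.py <<'E'
from h import *
import sys
x0=float(sys.argv[1]); s=read_state(); print(np.round(s["position"],4),"gripZ",round(s["position"][2]+.0286,4),np.round(s["force"],1))
p,d=capture("scene"); v,u=np.nonzero(d>0); o,r=ray("scene",np.c_[u,v]); W=o+r*d[v,u][:,None]
k=W[(abs(W[:,0]-x0)<.02)&(W[:,2]>.01)&(W[:,2]<.14)]
for y in np.arange(.26,.08,-.01):
    q=np.sort(k[abs(k[:,1]-y)<.005][:,2]); print(round(y,2),q[::max(1,len(q)//8)].round(3).tolist())
E
python3 ball.py; python3 tprof.py .511
```

```text
scene 0
top 0
[0.5138 0.1755 0.0463] gripZ 0.0749 [1.1 0.3 4.7]
0.26 []
0.25 []
0.24 []
0.23 [0.031, 0.033, 0.033, 0.034, 0.035, 0.035, 0.036, 0.037, 0.038, 0.041, 0.042, 0.054]
0.22 [0.029, 0.034, 0.045, 0.049, 0.052, 0.055, 0.061, 0.063]
0.21 [0.026, 0.028, 0.053, 0.059, 0.063, 0.063, 0.065, 0.065, 0.066, 0.067, 0.067, 0.068, 0.068, 0.068, 0.139]
0.2 [0.021, 0.023, 0.023, 0.023, 0.024, 0.024, 0.14]
0.19 [0.016, 0.017, 0.018, 0.018, 0.018, 0.019]
0.18 [0.014, 0.014, 0.077, 0.08, 0.081, 0.081, 0.082, 0.086, 0.088]
0.17 [0.014, 0.016, 0.08, 0.082, 0.083, 0.085, 0.085, 0.086, 0.088]
0.16 [0.016, 0.084]
0.15 [0.016, 0.019, 0.02, 0.02, 0.024, 0.031]
0.14 [0.014, 0.017, 0.018, 0.018, 0.019, 0.022, 0.024, 0.026]
0.13 [0.021, 0.024, 0.027]
0.12 []
0.11 [0.011, 0.012, 0.012, 0.013]
0.1 [0.01, 0.032, 0.034, 0.035, 0.039, 0.042, 0.043, 0.045, 0.046]
0.09 [0.04, 0.046, 0.046, 0.047, 0.048, 0.048, 0.049, 0.05, 0.05, 0.052, 0.053]
```

>>> send_rows(plan=[[255, 0.004, 0, 0, 0], [255, 0.004, 0, 0, 0], [255, 0.004, 0, 0, 0], [255, 0.004, 0, 0, 0], [255, 0.004, 0, 0, 0], [255, 0, 0, 0, 0]])

```text
time_s: 24.1
position: [0.5132, 0.1953, 0.0454]
tcp_rot: [[0.039, 0.999, -0.001], [0.999, -0.039, 0.0], [0.0, -0.001, -1.0]]
force: [-0.6, -0.7, 2.7]
opening: 0.714
grasp_force: 30.0
```

```bash
python3 tprof.py .511; python3 - <<'E'
from h import *
p,d=capture("scene"); C,uv=cloud("scene",d)
for v in range(204,212):
  print(v,[(C[(uv[:,0]==u)&(uv[:,1]==v)].round(3).tolist(),int(p[v,u].min())) for u in (288,290,292)])
cv2.imwrite("pics/bay.png",cv2.resize(p[180:240,245:335],(720,480),interpolation=cv2.INTER_CUBIC))
E
```

```text
[0.5132 0.1953 0.0454] gripZ 0.074 [-0.6 -0.7  2.7]
0.26 []
0.25 [0.03, 0.03, 0.032, 0.032, 0.033, 0.033, 0.033, 0.034, 0.034, 0.034, 0.036, 0.038, 0.04, 0.041]
0.24 [0.028, 0.031, 0.038, 0.043, 0.045, 0.049, 0.052, 0.055, 0.066]
0.23 [0.023, 0.025, 0.027, 0.058, 0.058, 0.061, 0.064, 0.064, 0.14]
0.22 [0.021, 0.022, 0.023, 0.023, 0.023, 0.139]
0.21 [0.016, 0.016, 0.018, 0.019]
0.2 [0.013, 0.014, 0.014, 0.015, 0.076, 0.078, 0.079, 0.082, 0.082, 0.087]
0.19 [0.01, 0.076, 0.079, 0.079, 0.081, 0.082, 0.083, 0.085, 0.086, 0.086]
0.18 [0.013, 0.014, 0.015, 0.016, 0.016, 0.018]
0.17 [0.014, 0.015, 0.016, 0.017, 0.017, 0.018]
0.16 [0.016, 0.019, 0.019, 0.025, 0.027]
0.15 [0.02, 0.021, 0.021, 0.022, 0.027]
0.14 []
0.13 []
0.12 []
0.11 [0.011, 0.013, 0.013, 0.014, 0.037, 0.038, 0.04]
0.1 [0.01, 0.026, 0.03, 0.032, 0.036, 0.038, 0.043, 0.045]
0.09 [0.032, 0.044, 0.046, 0.047, 0.048, 0.048, 0.049, 0.049, 0.05, 0.054]
204 [([[0.022, -0.043, 0.041]], 105), ([[0.027, -0.052, 0.036]], 105), ([[0.025, -0.056, 0.036]], 100)]
205 [([[0.02, -0.042, 0.039]], 117), ([[0.015, -0.045, 0.04]], 117), ([[0.023, -0.055, 0.034]], 102)]
206 [([[0.014, -0.039, 0.039]], 130), ([[0.009, -0.042, 0.041]], 127), ([[0.024, -0.056, 0.031]], 105)]
207 [([[0.01, -0.036, 0.039]], 136), ([[0.008, -0.041, 0.039]], 132), ([[0.021, -0.054, 0.03]], 109)]
208 [([[0.01, -0.036, 0.036]], 138), ([[0.006, -0.04, 0.037]], 127), ([[0.025, -0.057, 0.024]], 111)]
209 [([[-0.054, -0.001, 0.072]], 137), ([[0.007, -0.041, 0.033]], 121), ([[0.017, -0.053, 0.026]], 109)]
210 [([[-0.058, 0.001, 0.071]], 131), ([[0.006, -0.04, 0.031]], 117), ([[0.009, -0.048, 0.028]], 104)]
211 [([[-0.066, 0.005, 0.073]], 118), ([[-0.064, -0.002, 0.071]], 122), ([[0.006, -0.046, 0.027]], 115)]
```

View pics/bay.png

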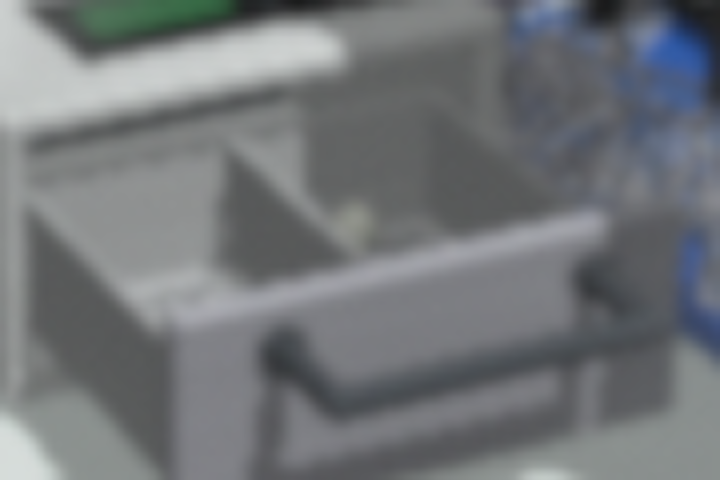

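>>> send_rows(plan=[[255, 0, 0, -0.008, 0], [255, 0, 0, -0.008, 0], [255, -0.013, 0, 0, 0], [255, -0.013, 0, 0, 0], [255, -0.013, 0, 0, 0], [255, 0, 0, 0, 0], [255, 0, 0, 0.008, 0], [255, 0, 0, 0.007, 0], [255, 0, 0, 0, 0], [50, 0, 0, 0, 0], [50, 0, 0, 0, 0], [50, 0, 0, 0, 0], [50, 0, 0, 0, 0]])

```text
time_s: 25.28
position: [0.5123, 0.1556, 0.0463]
tcp_rot: [[0.039, 0.999, 0.0], [0.999, -0.039, -0.0], [-0.0, 0.0, -1.0]]
force: [0.5, -0.8, 0.6]
opening: 0.796
grasp_force: 0.6
```

```bash
python3 tprof.py .511
```

```text
[0.5123 0.1556 0.0463] gripZ 0.0749 [ 0.5 -0.8  0.6]
0.26 []
0.25 []
0.24 []
0.23 []
0.22 []
0.21 [0.012, 0.018, 0.022, 0.025, 0.028, 0.034, 0.036, 0.039, 0.041]
0.2 [0.012, 0.018, 0.022, 0.025, 0.03, 0.034, 0.038, 0.04, 0.041, 0.042]
0.19 [0.01, 0.017, 0.139]
0.18 [0.01, 0.067, 0.07, 0.072, 0.074, 0.076, 0.078, 0.079]
0.17 [0.068, 0.071, 0.074, 0.076, 0.077, 0.078, 0.078, 0.078, 0.079, 0.08, 0.08]
0.16 [0.08]
0.15 [0.015]
0.14 [0.017]
0.13 [0.018, 0.021, 0.022, 0.024, 0.04]
0.12 [0.021, 0.022, 0.023, 0.023, 0.026, 0.026, 0.026, 0.026, 0.027, 0.027, 0.027, 0.03]
0.11 [0.011, 0.012, 0.013]
0.1 [0.011, 0.013, 0.022, 0.037, 0.041, 0.042, 0.044, 0.046, 0.049]
0.09 [0.037, 0.045, 0.047, 0.048, 0.049, 0.05, 0.05, 0.052, 0.055]
```

>>> send_rows(plan=[[40, 0, 0, 0, 0], [40, 0, 0, -0.02, 0], [40, 0, 0, -0.03, 0], [40, 0, 0, -0.03, 0], [40, 0, 0, -0.03, 0], [40, 0, 0, -0.03, 0], [40, 0.03, 0, 0, 0], [40, 0.03, 0, 0, 0], [40, 0.03, 0, 0, 0], [40, 0, 0, 0, 0]])

```text
time_s: 26.17
position: [0.5151, 0.2497, 0.1868]
tcp_rot: [[0.036, 0.999, 0.0], [0.999, -0.036, 0.003], [0.003, 0.0, -1.0]]
force: [-0.2, 0.0, 0.0]
opening: 0.843
grasp_force: 0.0
```

```bash
cat > grips.py <<'E'
from h import *
s=read_state(); print("tcp",np.round(s["position"],4),np.round(s["tcp_rot"],3)[:2].tolist(),np.round(s["force"],1),round(s["opening"],3))
for n in ("scene","top"):
    p,d=capture(n); v,u=np.nonzero((d>0)&(p.max(2)<70)); o,r=ray(n,np.c_[u,v]); W=o+r*d[v,u][:,None]
    m=(W[:,0]>.34)&(W[:,0]<.67)&(W[:,1]>.1)&(W[:,1]<.25)&(W[:,2]>.066)&(W[:,2]<.09)
    M=np.zeros(d.shape,np.uint8); M[v[m],u[m]]=1; idx=np.full(d.shape,-1); idx[v,u]=np.arange(len(u))
    for c,st,k in blobs(M,10):
        q=W[idx[k]]; rr=cv2.minAreaRect(q[:,:2].astype(np.float32)); vx,vy,_,_=cv2.fitLine(q[:,:2].astype(np.float32),cv2.DIST_L2,0,.01,.01).ravel()
        print(n,len(q),"c",((q.min(0)+q.max(0))/2).round(4),"len",np.round(rr[1],3),"yaw",round(float(np.degrees(np.arctan(vy/vx))),1))
E
python3 grips.py; python3 ball.py
```

```text
tcp [0.5151 0.2497 0.1868] [[0.036, 0.999, 0.0], [0.999, -0.036, 0.003]] [-0.2  0.   0. ] 0.843
scene 41 c [0.6166 0.1892 0.0741] len [0.047 0.009] yaw 1.0
scene 27 c [0.5125 0.1735 0.0773] len [0.009 0.038] yaw -15.2
scene 0
top 0
```

```bash
python3 - <<'E'
from h import *
for n in ("scene","top"):
    p,d=capture(n); v,u=np.nonzero(d>0); o,r=ray(n,np.c_[u,v]); W=o+r*d[v,u][:,None]; g=p[v,u].max(1)
    for a,b in ((.37,.475),(.475,.56),(.56,.66)):
        m=(W[:,0]>a)&(W[:,0]<b)&(W[:,1]>.1)&(W[:,1]<.25)&(W[:,2]>.064)&(W[:,2]<.092); q=W[m]
        if len(q): 
            k=g[m]<95; print(n,a,len(q),k.sum(),q[k].min(0).round(3) if k.any() else 0,q[k].max(0).round(3) if k.any() else 0, np.median(q[k],0).round(4) if k.any() else 0, cv2.fitLine(q[k][:,:2].astype(np.float32),cv2.DIST_L2,0,.01,.01).ravel()[:2] if k.sum()>5 else 0)
E
```

```text
scene 0.37 93 45 [0.42  0.165 0.071] [0.462 0.179 0.081] [0.44   0.1712 0.0762] [0.9736933  0.22786257]
scene 0.475 63 41 [0.492 0.161 0.071] [0.532 0.182 0.08 ] [0.5099 0.1747 0.0774] [ 0.96863014 -0.24850698]
scene 0.56 65 48 [0.591 0.181 0.066] [0.636 0.193 0.081] [0.6143 0.1888 0.0745] [ 0.999994   -0.00347798]
```

>>> send_rows(plan=[[255, -0.0139, -0.0008, 0, 0], [255, -0.0139, -0.0008, 0, 0], [255, -0.0139, -0.0008, 0, 0], [255, -0.0139, -0.0008, 0, 0], [255, 0, 0, 0.03, 0], [255, 0, 0, 0.03, 0], [255, 0, 0, 0.03, 0], [255, 0, 0, 0.03, 0], [255, 0, 0, 0.025, 0], [255, 0, 0, 0.02, 0], [255, 0, 0, 0, 0], [255, 0, 0.004, 0, 0], [255, 0, 0.004, 0, 0], [255, 0, 0.004, 0, 0], [255, 0, 0.004, 0, 0], [255, 0, 0.004, 0, 0], [255, 0, 0.004, 0, 0], [255, 0, 0, 0, 0]])

```text
time_s: 27.97
position: [0.5095, 0.1882, 0.0243]
tcp_rot: [[0.043, 0.998, -0.049], [0.999, -0.043, -0.002], [-0.004, -0.049, -0.999]]
force: [-35.3, 7.1, 49.6]
opening: 0.008
grasp_force: 38.5
```

```bash
cat > g2.py <<'E'
from h import *
s=read_state(); print("tcp",np.round(s["position"],4),np.round(s["tcp_rot"],3)[:2].tolist(),np.round(s["force"],1),round(s["opening"],3))
p,d=capture("scene"); v,u=np.nonzero(d>0); o,r=ray("scene",np.c_[u,v]); W=o+r*d[v,u][:,None]; g=p[v,u].max(1)
m=(W[:,0]>.36)&(W[:,0]<.67)&(W[:,1]>.12)&(W[:,1]<.25)&(W[:,2]>.064)&(W[:,2]<.088)&(g<95)
M=np.zeros(d.shape,np.uint8); M[v[m],u[m]]=1; idx=np.full(d.shape,-1); idx[v,u]=np.arange(len(u))
for c,st,k in blobs(M,10):
    q=W[idx[k]]; L=cv2.fitLine(q[:,:2].astype(np.float32),cv2.DIST_L2,0,.01,.01).ravel()
    print(len(q),"mid",((q.min(0)+q.max(0))/2).round(4),"xr",q[:,0].min().round(3),q[:,0].max().round(3),"med",np.median(q,0).round(4),"yaw",round(float(np.degrees(np.arctan(L[1]/L[0]))),1))
E
python3 g2.py
```

```text
tcp [0.5095 0.1882 0.0243] [[0.043, 0.998, -0.049], [0.999, -0.043, -0.002]] [-35.3   7.1  49.6] 0.008
57 mid [0.6159 0.1861 0.0737] xr 0.59 0.642 med [0.6118 0.1889 0.0761] yaw 3.0
87 mid [0.5096 0.1864 0.0759] xr 0.496 0.523 med [0.5019 0.1943 0.0749] yaw 36.6
62 mid [0.4402 0.1847 0.0732] xr 0.418 0.463 med [0.4399 0.1847 0.075 ] yaw 12.5
```

>>> send_rows(plan=[[255, 0, -0.008, -0.005, 0], [255, 0, -0.008, -0.01, 0], [255, 0, -0.008, -0.02, 0], [255, 0, 0, -0.04, 0], [255, 0, 0, -0.04, 0], [255, 0, 0, -0.03, 0], [255, 0.035, 0, 0, 0], [255, 0.035, 0, 0, 0], [255, 0, 0, 0, 0]])

```text
time_s: 28.77
position: [0.5153, 0.2634, 0.1687]
tcp_rot: [[0.038, 0.999, 0.006], [0.999, -0.038, 0.004], [0.004, 0.006, -1.0]]
force: [0.5, -0.6, 0.5]
opening: 0.005
grasp_force: 0.0
```

```bash
python3 g2.py; python3 tprof.py .511
```

```text
tcp [0.5153 0.2634 0.1687] [[0.038, 0.999, 0.006], [0.999, -0.038, 0.004]] [ 0.5 -0.6  0.5] 0.005
50 mid [0.6157 0.1879 0.0724] xr 0.591 0.64 med [0.6159 0.1885 0.0751] yaw 1.0
38 mid [0.5249 0.1672 0.0755] xr 0.504 0.546 med [0.5221 0.1707 0.0775] yaw -16.3
52 mid [0.4378 0.182  0.074 ] xr 0.417 0.458 med [0.4373 0.1843 0.0753] yaw 13.4
[0.5144 0.261  0.1678] gripZ 0.1964 [-0.8 -1.  -0.2]
0.26 []
0.25 []
0.24 []
0.23 []
0.22 []
0.21 [0.012, 0.016, 0.022, 0.023, 0.025, 0.026, 0.027, 0.029, 0.031, 0.035, 0.037, 0.043, 0.044]
0.2 [0.011, 0.016, 0.024, 0.027, 0.031, 0.035, 0.038, 0.039, 0.042, 0.043]
0.19 [0.012, 0.016, 0.02, 0.026, 0.034, 0.035, 0.039, 0.041, 0.042, 0.042]
0.18 [0.016, 0.024, 0.03, 0.037, 0.043, 0.052, 0.064, 0.069, 0.074, 0.078]
0.17 [0.011, 0.036, 0.049, 0.06, 0.068, 0.07, 0.075, 0.078, 0.079, 0.081]
0.16 [0.016, 0.025, 0.03, 0.031, 0.033, 0.035, 0.037, 0.038, 0.04, 0.04, 0.042, 0.076, 0.076, 0.078, 0.08]
0.15 [0.013, 0.019, 0.02, 0.027, 0.032, 0.035, 0.037]
0.14 [0.012, 0.014, 0.014, 0.018, 0.021, 0.023, 0.027, 0.029]
0.13 [0.017, 0.022, 0.022, 0.022, 0.022]
0.12 [0.012, 0.037, 0.04, 0.041]
0.11 [0.012, 0.012, 0.013, 0.013, 0.031, 0.031, 0.031, 0.032, 0.037, 0.037, 0.037, 0.038, 0.039, 0.041]
0.1 [0.011, 0.027, 0.032, 0.034, 0.037, 0.041, 0.043, 0.045]
0.09 [0.038, 0.045, 0.047, 0.048, 0.048, 0.049, 0.05, 0.05, 0.051, 0.052]
```

>>> send_rows(plan=[[60, -0.0205, -0.0186, 0, 0], [60, -0.0205, -0.0186, 0, 0], [60, -0.0205, -0.0186, 0, 0], [60, -0.0205, -0.0186, 0, 0], [60, 0, 0, 0.02, -0.115], [60, 0, 0, 0.02, -0.115], [60, 0, 0, 0.02, 0], [60, 0, 0, 0, 0], [60, 0, 0, 0, 0]])

```text
time_s: 29.62
position: [0.4348, 0.1794, 0.106]
tcp_rot: [[-0.187, 0.982, -0.003], [0.982, 0.187, -0.001], [-0.0, -0.003, -1.0]]
force: [-0.4, 0.5, 0.4]
opening: 0.606
grasp_force: 0.0
```

```bash
python3 g2.py
```

```text
tcp [0.4348 0.1794 0.106 ] [[-0.187, 0.982, -0.003], [0.982, 0.187, -0.001]] [-0.4  0.5  0.4] 0.606
51 mid [0.6137 0.1865 0.074 ] xr 0.589 0.638 med [0.6145 0.1889 0.0757] yaw 0.1
40 mid [0.5246 0.1703 0.0761] xr 0.503 0.546 med [0.5222 0.171  0.0776] yaw -16.5
60 mid [0.4398 0.1834 0.0738] xr 0.417 0.462 med [0.4377 0.1845 0.0741] yaw 15.1
```

>>> send_rows(plan=[[60, 0.0028, 0.0043, 0, 0], [60, 0, 0, 0.02, 0], [60, 0, 0, 0.02, 0], [60, 0, 0, 0.0205, 0], [60, 0, 0, 0, 0], [255, 0, 0, 0, 0], [255, 0, 0, 0, 0], [255, 0, 0, 0, 0], [255, 0, 0, 0, 0], [255, 0, 0, 0, 0], [255, 0, 0, -0.01, 0], [255, 0, 0, -0.02, 0], [255, 0, 0, -0.03, 0], [255, 0, 0, -0.03, 0], [255, 0, 0, -0.03, 0], [255, 0, 0, 0, 0]])

```text
time_s: 31.0
position: [0.4429, 0.1852, 0.1716]
tcp_rot: [[-0.19, 0.982, 0.012], [0.982, 0.19, 0.002], [-0.0, 0.012, -1.0]]
force: [0.2, -0.3, -1.0]
opening: 0.698
grasp_force: 30.0
```

```bash
python3 tprof.py .44; python3 g2.py
```

```text
[0.4429 0.1852 0.1716] gripZ 0.2002 [ 0.2 -0.3 -1. ]
0.26 []
0.25 []
0.24 [0.01, 0.01, 0.011, 0.011, 0.012, 0.012, 0.012, 0.013, 0.013, 0.014]
0.23 [0.14]
0.22 [0.129, 0.13, 0.131, 0.132, 0.134, 0.134, 0.136, 0.138, 0.139, 0.14]
0.21 [0.128, 0.131, 0.131, 0.132, 0.132, 0.132, 0.132, 0.133, 0.134, 0.135, 0.136, 0.138, 0.138, 0.14]
0.2 [0.13, 0.13, 0.131, 0.131, 0.131]
0.19 [0.129, 0.13, 0.13, 0.13, 0.13, 0.131, 0.131, 0.131, 0.131, 0.131, 0.131]
0.18 [0.129, 0.129, 0.129, 0.13, 0.13, 0.13, 0.131, 0.134, 0.135, 0.137, 0.139]
0.17 [0.128, 0.129, 0.129, 0.131, 0.131]
0.16 [0.128, 0.128, 0.13, 0.131, 0.132, 0.133, 0.133, 0.135, 0.136, 0.139]
0.15 [0.132, 0.134, 0.134, 0.137, 0.139, 0.139]
0.14 []
0.13 []
0.12 [0.01, 0.011, 0.015]
0.11 [0.01, 0.01, 0.011, 0.011, 0.011, 0.011, 0.011, 0.011, 0.012, 0.012, 0.012, 0.012, 0.013, 0.013, 0.015]
0.1 []
0.09 []
tcp [0.4415 0.1849 0.1693] [[-0.19, 0.982, 0.008], [0.982, 0.19, 0.001]] [ 0.2 -0.4 -2.2] 0.701
52 mid [0.6157 0.1872 0.0727] xr 0.589 0.642 med [0.614  0.1883 0.0757] yaw 0.5
41 mid [0.5252 0.1673 0.0763] xr 0.506 0.545 med [0.5228 0.1702 0.0773] yaw -16.1
```

>>> send_rows(plan=[[255, 0.0324, 0.0034, -0.006, 0], [255, 0.0324, 0.0034, -0.006, 0], [255, 0.0324, 0.0034, -0.006, 0], [255, 0.0324, 0.0034, -0.006, 0], [255, 0.0324, 0.0034, -0.006, 0], [255, 0.0324, 0.0034, 0, 0], [255, 0.0324, 0.0034, 0, 0], [255, 0, 0, 0, -0.1095], [255, 0, 0, 0, -0.1095], [255, 0, 0, 0, -0.1095], [255, 0, 0, 0, -0.1095], [255, 0, 0, 0, -0.1095], [255, 0, 0, 0, -0.1095], [255, 0, 0, 0, -0.1095], [255, 0, 0, 0, -0.1095], [255, 0, 0, 0, -0.1095], [255, 0, 0, 0, -0.1095], [255, 0, 0, 0, -0.1095], [255, 0, 0, 0, -0.1095], [255, 0, 0, 0, 0]])

```text
time_s: 32.77
position: [0.4183, 0.4107, 0.1938]
tcp_rot: [[-0.998, 0.064, -0.004], [0.064, 0.998, -0.003], [0.004, -0.003, -1.0]]
force: [-0.3, 0.3, -0.9]
opening: 0.701
grasp_force: 30.0
```

```bash
sed -i 's/<.17)\]/<.2)]/' prof.py; python3 prof.py .0375 | sed -n '1p;5,20p'; python3 - <<'E'
from h import *
print(np.round(read_state()["tcp_rot"],3).tolist())
E
```

```text
XYZ -0.0784 0.0357 0.2224 [-0.3  0.3 -0.9] 0.701
-0.12 [0.035, 0.04, 0.045, 0.053, 0.068, 0.076, 0.078, 0.081, 0.083, 0.088, 0.093, 0.191]
-0.11 [0.035, 0.044, 0.056, 0.069, 0.082, 0.088, 0.094, 0.154, 0.167, 0.178, 0.189]
-0.1 [0.092, 0.154, 0.154, 0.154, 0.155, 0.156, 0.158, 0.16, 0.162, 0.164, 0.166, 0.167, 0.168, 0.169, 0.171]
-0.09 [0.154, 0.154, 0.155, 0.155, 0.155, 0.155, 0.155, 0.155, 0.156, 0.156, 0.165, 0.167, 0.169]
-0.08 [0.152, 0.153, 0.155, 0.155, 0.157]
-0.07 [0.153, 0.154, 0.154, 0.154, 0.154, 0.154, 0.155, 0.156]
-0.06 [0.15, 0.151, 0.152, 0.154, 0.155, 0.155, 0.155, 0.155, 0.156, 0.157, 0.158]
-0.05 [0.156, 0.16, 0.16, 0.161, 0.161, 0.161, 0.161, 0.162, 0.162, 0.163, 0.163]
-0.04 [0.164, 0.164, 0.165, 0.165, 0.165, 0.166, 0.166, 0.166, 0.167, 0.167, 0.167, 0.17]
-0.03 [0.166, 0.167, 0.167, 0.169, 0.169, 0.17, 0.17, 0.17, 0.171, 0.171, 0.171, 0.172, 0.172, 0.174, 0.177, 0.178]
-0.02 [0.172, 0.173, 0.173, 0.175, 0.177, 0.177, 0.177, 0.177, 0.177, 0.178, 0.179, 0.181, 0.184, 0.187]
-0.01 []
0.0 [0.098, 0.1, 0.1, 0.101, 0.102, 0.103, 0.104, 0.104, 0.105, 0.106, 0.108]
0.01 [0.098, 0.105, 0.106, 0.106, 0.106, 0.106, 0.106, 0.107, 0.107, 0.107, 0.107, 0.108]
0.02 [0.035, 0.042, 0.045, 0.05, 0.055, 0.06, 0.063, 0.067, 0.071, 0.107, 0.109]
0.03 [0.039, 0.044, 0.051, 0.058, 0.066, 0.071, 0.107, 0.108, 0.108, 0.108, 0.109, 0.11]
[[-0.998, 0.068, -0.004], [0.068, 0.998, -0.002], [0.003, -0.003, -1.0]]
```

>>> send_rows(plan=[[255, -0.0034, 0.002, 0.018, 0], [255, 0, 0, 0.018, 0], [255, 0, 0, 0.014, 0], [255, 0, 0, 0.006, 0], [255, 0, 0, 0.0055, 0], [255, 0, 0, 0, 0], [255, -0.0021, 0, 0.0012, 0], [255, -0.0021, 0, 0.0012, 0], [255, -0.0021, 0, 0.0013, 0], [255, -0.0021, 0, 0.0013, 0], [255, -0.002, 0, 0.0016, 0], [255, -0.002, 0, 0.0016, 0], [255, -0.002, 0, 0.0016, 0], [255, -0.002, 0, 0.0016, 0], [255, -0.002, 0, 0.0016, 0], [255, 0, 0, 0, 0]])

```text
time_s: 34.15
position: [0.4419, 0.4121, 0.1213]
tcp_rot: [[-0.998, 0.066, 0.0], [0.066, 0.998, -0.0], [-0.0, -0.0, -1.0]]
force: [0.4, -0.6, -0.5]
opening: 0.7
grasp_force: 30.0
```

```bash
python3 prof.py .0375 | sed -n '1p;5,20p'
```

```text
XYZ -0.0549 0.0387 0.1499 [ 0.4 -0.6 -0.5] 0.7
-0.12 [0.035, 0.039, 0.042, 0.049, 0.052, 0.058, 0.068, 0.077, 0.081, 0.083, 0.088, 0.093]
-0.11 [0.035, 0.041, 0.046, 0.061, 0.07, 0.075, 0.082, 0.087, 0.092, 0.093, 0.096]
-0.1 [0.092, 0.096, 0.097, 0.098, 0.102, 0.104, 0.108, 0.11, 0.113, 0.115, 0.12, 0.131]
-0.09 [0.092, 0.093, 0.094, 0.117, 0.121, 0.124, 0.126, 0.128, 0.129, 0.129, 0.131, 0.132]
-0.08 [0.09, 0.09, 0.091, 0.091, 0.091, 0.092, 0.092]
-0.07 [0.083, 0.083, 0.084, 0.084, 0.084, 0.085, 0.086, 0.087, 0.091, 0.094]
-0.06 [0.082, 0.082, 0.086, 0.087, 0.089, 0.089, 0.094, 0.094, 0.096, 0.097, 0.146, 0.147, 0.148, 0.149, 0.154]
-0.05 [0.079, 0.097, 0.145, 0.146, 0.148, 0.15, 0.151, 0.152, 0.153, 0.154, 0.155]
-0.04 [0.082, 0.082, 0.083, 0.084, 0.151, 0.152, 0.153]
-0.03 [0.082, 0.083, 0.084]
-0.02 [0.084, 0.085, 0.085, 0.089, 0.095, 0.099, 0.105]
-0.01 [0.086, 0.087, 0.088, 0.088, 0.088, 0.088, 0.091, 0.092, 0.093, 0.093, 0.095, 0.096, 0.097, 0.099, 0.099, 0.1, 0.1, 0.102]
0.0 [0.092, 0.098, 0.099, 0.1, 0.101, 0.102, 0.102, 0.104, 0.105, 0.105, 0.107, 0.107]
0.01 [0.104, 0.104, 0.104, 0.105, 0.105, 0.106, 0.106, 0.106, 0.106, 0.107, 0.107, 0.108, 0.108, 0.109]
0.02 [0.036, 0.039, 0.044, 0.047, 0.051, 0.054, 0.058, 0.061, 0.065, 0.07, 0.072, 0.107]
0.03 [0.035, 0.04, 0.04, 0.046, 0.047, 0.052, 0.053, 0.054, 0.061, 0.065, 0.105, 0.107, 0.107, 0.108, 0.108, 0.109, 0.109]
```

>>> send_rows(plan=[[255, 0, 0, 0.0017, 0], [255, 0, 0, 0.0017, 0], [255, 0, 0, 0.0017, 0], [255, -0.0015, 0, 0.002, 0], [255, -0.0015, 0, 0.002, 0], [255, -0.0015, 0, 0.002, 0], [255, -0.0015, 0, 0.002, 0], [255, -0.0015, 0, 0.0027, 0], [255, -0.0015, 0, 0.0027, 0], [255, -0.0015, 0, 0.0027, 0], [255, -0.0015, 0, 0.0027, 0], [255, 0, 0, 0, 0]])

```text
time_s: 35.2
position: [0.4536, 0.4119, 0.0971]
tcp_rot: [[-0.998, 0.067, -0.0], [0.067, 0.998, 0.001], [0.0, 0.001, -1.0]]
force: [3.7, 2.0, 1.8]
opening: 0.701
grasp_force: 30.0
```

```bash
python3 prof.py .0375 | sed -n '1p;5,20p'
```

```text
XYZ -0.0433 0.0392 0.1257 [3.7 2.  1.8] 0.701
-0.12 [0.036, 0.039, 0.046, 0.051, 0.06, 0.069, 0.075, 0.08, 0.082, 0.086, 0.092]
-0.11 [0.035, 0.04, 0.046, 0.06, 0.067, 0.076, 0.083, 0.088, 0.092, 0.095]
-0.1 [0.092, 0.094, 0.095, 0.096, 0.096, 0.098, 0.1, 0.1, 0.101, 0.102, 0.103, 0.105, 0.106]
-0.09 [0.082, 0.103, 0.105, 0.106, 0.108, 0.11, 0.112, 0.113, 0.114, 0.115, 0.116]
-0.08 [0.08, 0.117, 0.12, 0.121, 0.123, 0.124, 0.193, 0.195, 0.196, 0.197, 0.198, 0.199]
-0.07 [0.191, 0.192, 0.193, 0.195, 0.196, 0.197, 0.197, 0.197, 0.198, 0.198, 0.198, 0.198, 0.199, 0.199, 0.2, 0.2, 0.2, 0.2]
-0.06 []
-0.05 [0.057, 0.058, 0.059]
-0.04 [0.054, 0.117, 0.118, 0.119, 0.121, 0.121, 0.122, 0.123, 0.124, 0.124, 0.125, 0.127]
-0.03 [0.052, 0.056, 0.063, 0.069, 0.122, 0.124, 0.125, 0.126, 0.126, 0.127, 0.128]
-0.02 [0.051, 0.052, 0.052, 0.056, 0.061, 0.061, 0.062, 0.063, 0.066, 0.066, 0.067]
-0.01 []
0.0 []
0.01 [0.106, 0.107, 0.107, 0.107, 0.107, 0.107, 0.107, 0.108, 0.109, 0.109]
0.02 [0.038, 0.045, 0.05, 0.052, 0.056, 0.059, 0.062, 0.065, 0.069, 0.072, 0.106]
0.03 [0.041, 0.051, 0.059, 0.062, 0.064, 0.069, 0.106, 0.107, 0.108, 0.109]
```

>>> send_rows(plan=[[255, -0.0012, 0, 0.003, 0], [255, -0.0012, 0, 0.003, 0], [255, -0.0012, 0, 0.003, 0], [255, -0.0012, 0, 0.003, 0], [255, 0, 0, 0, 0], [255, 0, 0, 0, 0], [255, 0, 0.003, 0, 0], [255, 0, -0.003, 0, 0], [255, 0, -0.003, 0, 0], [255, 0, 0.003, 0, 0], [255, 0, 0, 0, 0], [255, 0, 0, 0, 0], [255, 0, 0, 0, 0]])

```text
time_s: 36.33
position: [0.458, 0.4108, 0.0855]
tcp_rot: [[-0.998, 0.066, -0.001], [0.066, 0.998, -0.001], [0.001, -0.001, -1.0]]
force: [-0.9, 0.4, -2.1]
opening: 0.705
grasp_force: 30.0
```

```bash
python3 prof.py .0375 | sed -n '1p;5,20p'
```

```text
XYZ -0.0389 0.0385 0.1141 [-0.9  0.4 -2.1] 0.705
-0.12 [0.036, 0.042, 0.047, 0.056, 0.068, 0.077, 0.081, 0.084, 0.086, 0.09, 0.094]
-0.11 [0.036, 0.04, 0.045, 0.052, 0.062, 0.069, 0.076, 0.082, 0.088, 0.092, 0.094]
-0.1 []
-0.09 [0.082, 0.083, 0.084, 0.086, 0.086]
-0.08 [0.082, 0.086, 0.087, 0.09, 0.092, 0.094, 0.095, 0.096, 0.098, 0.099, 0.101, 0.102]
-0.07 [0.098, 0.1, 0.182, 0.183, 0.184, 0.184, 0.185, 0.186, 0.187, 0.187, 0.188, 0.189]
-0.06 [0.186, 0.196, 0.197, 0.197, 0.197, 0.198, 0.198, 0.198, 0.198, 0.199, 0.199, 0.199]
-0.05 []
-0.04 [0.108, 0.109, 0.11, 0.111, 0.112, 0.113, 0.113, 0.115, 0.116, 0.118, 0.12]
-0.03 [0.045, 0.108, 0.109, 0.11, 0.112, 0.113, 0.114, 0.115, 0.115, 0.117, 0.118]
-0.02 [0.044, 0.046, 0.047, 0.115, 0.196]
-0.01 [0.045, 0.046, 0.049, 0.051, 0.062]
0.0 [0.045, 0.052, 0.101, 0.102, 0.103, 0.105, 0.105, 0.106, 0.107, 0.107, 0.109]
0.01 [0.041, 0.105, 0.105, 0.105, 0.106, 0.106, 0.107, 0.107, 0.107, 0.107, 0.107, 0.107, 0.107, 0.107, 0.107, 0.108]
0.02 [0.036, 0.049, 0.051, 0.053, 0.056, 0.058, 0.061, 0.065, 0.068, 0.106, 0.108]
0.03 [0.045, 0.046, 0.048, 0.053, 0.054, 0.061, 0.062, 0.065, 0.069, 0.07, 0.106, 0.107, 0.107, 0.108, 0.108, 0.108, 0.109, 0.11]
```

>>> send_rows(plan=[[255, 0, 0, -0.02, 0], [255, 0, 0, -0.025, 0], [255, 0.0125, 0, 0, 0], [255, 0.0125, 0, 0, 0], [255, 0, 0, 0, 0], [255, 0, 0, 0.007, 0], [255, 0, 0, 0.007, 0], [255, 0, 0, 0, 0], [255, -0.0018, 0, 0.0015, 0], [255, -0.0017, 0, 0.0015, 0], [255, -0.0019, 0, 0.0021, 0], [255, -0.0019, 0, 0.0021, 0], [255, -0.0019, 0, 0.0021, 0], [255, -0.0019, 0, 0.0021, 0], [255, -0.0015, 0, 0.0024, 0], [255, -0.0015, 0, 0.0024, 0], [255, -0.0015, 0, 0.0024, 0], [255, -0.0015, 0, 0.0024, 0], [255, 0, 0, 0, 0]])

```text
time_s: 37.97
position: [0.4506, 0.4114, 0.0952]
tcp_rot: [[-0.998, 0.066, -0.0], [0.066, 0.998, -0.0], [0.0, -0.0, -1.0]]
force: [1.2, 0.1, 0.6]
opening: 0.702
grasp_force: 30.0
```

```bash
python3 prof.py .0375 | sed -n '1p;5,20p'
```

```text
XYZ -0.0463 0.0385 0.1238 [1.2 0.1 0.6] 0.702
-0.12 [0.036, 0.04, 0.045, 0.051, 0.065, 0.073, 0.079, 0.082, 0.086, 0.091]
-0.11 [0.036, 0.042, 0.049, 0.061, 0.069, 0.077, 0.084, 0.09, 0.093, 0.099, 0.104]
-0.1 [0.087, 0.09, 0.091, 0.104, 0.106, 0.107, 0.108, 0.11, 0.111, 0.114, 0.115]
-0.09 [0.084, 0.088, 0.109, 0.113, 0.114, 0.116, 0.116, 0.117, 0.119, 0.12, 0.121, 0.122]
-0.08 [0.12, 0.122, 0.125, 0.125, 0.19, 0.192, 0.193, 0.194, 0.195, 0.196, 0.197, 0.198]
-0.07 [0.195, 0.196, 0.196, 0.197, 0.197]
-0.06 []
-0.05 []
-0.04 [0.112, 0.115, 0.117, 0.118, 0.12, 0.121, 0.121, 0.122, 0.123, 0.125, 0.126]
-0.03 [0.048, 0.049, 0.057, 0.057, 0.112, 0.12, 0.122, 0.122, 0.122, 0.123, 0.123, 0.124, 0.124, 0.124, 0.124, 0.125, 0.125, 0.125, 0.125]
-0.02 []
-0.01 []
0.0 [0.106, 0.107, 0.107, 0.107]
0.01 [0.035, 0.04, 0.04, 0.041, 0.042, 0.105, 0.105, 0.105, 0.106, 0.107, 0.107, 0.107, 0.107, 0.107, 0.107, 0.108, 0.108, 0.108]
0.02 [0.035, 0.043, 0.048, 0.051, 0.054, 0.058, 0.061, 0.064, 0.067, 0.072, 0.107]
0.03 [0.036, 0.042, 0.048, 0.054, 0.057, 0.061, 0.065, 0.07, 0.105, 0.108, 0.108, 0.108, 0.109]
```

>>> send_rows(plan=[[255, -0.001, 0, 0.0025, 0], [255, -0.001, 0, 0.0025, 0], [255, -0.0007, 0, 0.0025, 0], [255, 0, 0, 0, 0], [255, 0, 0.003, 0, 0], [255, 0, -0.003, 0, 0], [255, 0, -0.003, 0, 0], [255, 0, 0.003, 0, 0], [255, 0, 0, 0, 0], [255, 0, 0, 0, 0]])

```text
time_s: 38.85
position: [0.4538, 0.4112, 0.0885]
tcp_rot: [[-0.998, 0.066, 0.001], [0.066, 0.998, -0.0], [-0.001, -0.0, -1.0]]
force: [3.1, -1.1, 0.8]
opening: 0.699
grasp_force: 30.0
```

```bash
python3 prof.py .0375 | sed -n '1p;5,18p'
```

```text
XYZ -0.043 0.0386 0.1171 [ 3.1 -1.1  0.8] 0.699
-0.12 [0.035, 0.04, 0.045, 0.052, 0.063, 0.07, 0.075, 0.08, 0.082, 0.087, 0.091]
-0.11 [0.036, 0.041, 0.045, 0.057, 0.067, 0.077, 0.083, 0.088, 0.092, 0.094, 0.099]
-0.1 [0.087, 0.089, 0.092, 0.097, 0.098, 0.102, 0.102, 0.103, 0.104, 0.104, 0.106, 0.108]
-0.09 [0.087, 0.105, 0.107, 0.107, 0.108, 0.109, 0.11, 0.111, 0.112, 0.114, 0.115]
-0.08 [0.111, 0.115, 0.117, 0.119, 0.12, 0.121, 0.184, 0.185, 0.187, 0.188, 0.191]
-0.07 [0.117, 0.185, 0.188, 0.188, 0.189, 0.189, 0.19, 0.191, 0.199, 0.199]
-0.06 [0.198]
-0.05 []
-0.04 [0.052, 0.108, 0.109, 0.109, 0.11, 0.111, 0.112, 0.112, 0.112, 0.113, 0.114, 0.115, 0.115, 0.116, 0.117]
-0.03 [0.056, 0.106, 0.108, 0.113, 0.114, 0.115, 0.116, 0.116, 0.116, 0.117, 0.118, 0.119]
-0.02 [0.047]
-0.01 []
0.0 [0.102, 0.103, 0.103, 0.103, 0.103, 0.104, 0.104, 0.105, 0.105, 0.105, 0.105, 0.105, 0.107, 0.107, 0.107, 0.107, 0.107, 0.107, 0.107]
0.01 [0.038, 0.041, 0.042, 0.1, 0.105, 0.106, 0.106, 0.107, 0.108, 0.108, 0.108]
```

>>> send_rows(plan=[[255, 0, 0, -0.015, 0], [255, 0, 0, -0.025, 0], [255, 0, 0, -0.03, 0], [255, 0, 0, -0.03, 0], [255, 0, 0, -0.022, 0], [255, 0, 0, 0, 0.1104], [255, 0, 0, 0, 0.1104], [255, 0, 0, 0, 0.1104], [255, 0, 0, 0, 0.1104], [255, 0, 0, 0, 0.1104], [255, 0, 0, 0, 0.1104], [255, 0, 0, 0, 0.1104], [255, 0, 0, 0, 0.1104], [255, 0, 0, 0, 0.1104], [255, 0, 0, 0, 0.1104], [255, 0, 0, 0, 0.1104], [255, 0, 0, 0, 0.1104], [255, 0, 0, 0, 0.1104], [255, 0, 0, 0, 0.1104], [255, 0, 0, 0, 0]])

```text
time_s: 40.57
position: [0.4509, 0.4111, 0.2091]
tcp_rot: [[0.042, 0.999, -0.005], [0.999, -0.042, -0.001], [-0.002, -0.005, -1.0]]
force: [0.1, -0.5, -1.7]
opening: 0.697
grasp_force: 30.0
```

>>> send_rows(plan=[[255, -0.0318, -0.0024, 0, 0], [255, -0.0318, -0.0024, 0, 0], [255, -0.0318, -0.0024, 0, 0], [255, -0.0318, -0.0024, 0, 0], [255, -0.0318, -0.0024, 0, 0], [255, -0.0318, -0.0024, 0, 0], [255, -0.0318, -0.0024, 0, 0], [255, -0.0318, -0.0024, 0, 0], [255, 0, 0, 0.025, 0], [255, 0, 0, 0.025, 0], [255, 0, 0, 0.025, 0], [255, 0, 0, 0.02, 0], [255, 0, 0, 0, 0]])

```text
time_s: 41.65
position: [0.4194, 0.1577, 0.1121]
tcp_rot: [[0.039, 0.999, -0.01], [0.999, -0.039, -0.001], [-0.001, -0.01, -1.0]]
force: [-0.3, -0.1, -0.1]
opening: 0.703
grasp_force: 30.0
```

```bash
sed -i 's/<.003)/<.019)/;s/C\[:,0\]<-.003/C[:,0]<.017/' ball.py; python3 ball.py; python3 tprof.py .425; python3 g2.py
```

```text
scene 28
[ 0.01  -0.039  0.039] 18 [141.  147.5 144.5] [289. 207.]
[0.011 0.043 0.04 ] 10 [105.5 103.   99.5] [260. 213.]
top 0
[0.4223 0.1582 0.1148] gripZ 0.1434 [-0.  -0.8 -1.2]
0.26 []
0.25 []
0.24 [0.01, 0.01, 0.011, 0.011, 0.011, 0.011, 0.012, 0.012, 0.012, 0.012, 0.013, 0.013, 0.013, 0.014]
0.23 []
0.22 [0.102, 0.102, 0.102, 0.103, 0.103, 0.103]
0.21 [0.099, 0.101, 0.101, 0.103, 0.107, 0.109, 0.111, 0.113, 0.121]
0.2 [0.096, 0.114, 0.117, 0.119, 0.122, 0.123, 0.125, 0.127, 0.13]
0.19 [0.087, 0.092, 0.127, 0.128, 0.129, 0.13, 0.13, 0.13, 0.131, 0.131, 0.131, 0.132]
0.18 [0.084, 0.086]
0.17 [0.074, 0.074, 0.076, 0.076, 0.077, 0.077, 0.078]
0.16 [0.073, 0.074, 0.076, 0.076, 0.077, 0.077, 0.077, 0.138, 0.139]
0.15 [0.074, 0.075, 0.077, 0.134, 0.136, 0.136, 0.137, 0.138, 0.138, 0.139, 0.139, 0.14]
0.14 [0.073]
0.13 [0.072, 0.073, 0.074, 0.074, 0.074, 0.075, 0.081, 0.083, 0.091]
0.12 [0.011, 0.011, 0.013, 0.074, 0.074, 0.074, 0.074, 0.075, 0.076, 0.08, 0.081, 0.088]
0.11 [0.011, 0.011, 0.011, 0.011, 0.011, 0.012, 0.013, 0.014, 0.014]
0.1 []
0.09 []
tcp [0.4234 0.1583 0.1156] [[0.04, 0.999, -0.0], [0.999, -0.04, 0.0]] [ 0.5  0.7 -1.9] 0.701
51 mid [0.614  0.1876 0.0735] xr 0.591 0.637 med [0.613  0.1889 0.0745] yaw 1.3
38 mid [0.5242 0.1678 0.0747] xr 0.503 0.546 med [0.5251 0.1695 0.0775] yaw -17.9
```

>>> send_rows(plan=[[255, 0, 0, 0.025, 0], [255, 0, 0, 0.025, 0], [255, 0, 0, 0.015, 0], [255, 0, 0, 0.0045, 0], [255, 0, 0, 0.001, 0], [255, 0.005, 0, 0, 0], [255, 0.005, 0, 0, 0], [255, 0.005, 0, 0, 0], [255, 0.005, 0, 0, 0], [255, 0.005, 0, 0, 0], [255, 0.005, 0, 0, 0], [255, 0, 0, 0, 0]])

```text
time_s: 42.85
position: [0.4248, 0.1889, 0.0448]
tcp_rot: [[0.04, 0.999, 0.0], [0.999, -0.04, 0.0], [0.0, 0.0, -1.0]]
force: [-0.9, 1.6, 3.6]
opening: 0.711
grasp_force: 30.0
```

```bash
python3 tprof.py .425
```

```text
[0.4248 0.1889 0.0448] gripZ 0.0734 [-0.9  1.6  3.6]
0.26 []
0.25 []
0.24 [0.011, 0.011, 0.012, 0.023, 0.025, 0.026, 0.027, 0.029, 0.039]
0.23 [0.023, 0.025, 0.032, 0.039, 0.045, 0.048, 0.052, 0.058, 0.06]
0.22 [0.02, 0.021, 0.022, 0.023, 0.056, 0.057, 0.06, 0.139, 0.139]
0.21 [0.016, 0.017, 0.018, 0.018, 0.019, 0.019]
0.2 [0.012, 0.012, 0.012, 0.012, 0.013, 0.013, 0.013, 0.013, 0.014]
0.19 [0.011, 0.074, 0.075, 0.077, 0.078, 0.078, 0.08, 0.082, 0.083]
0.18 [0.011, 0.012, 0.012, 0.013, 0.079, 0.081, 0.081, 0.082, 0.083, 0.083, 0.084, 0.085]
0.17 [0.01, 0.011, 0.011, 0.014, 0.015]
0.16 [0.016, 0.017, 0.017, 0.034, 0.034]
0.15 [0.014, 0.016, 0.016, 0.017, 0.019]
0.14 [0.014, 0.015, 0.018, 0.018, 0.019, 0.019, 0.019, 0.02, 0.023, 0.028]
0.13 [0.022]
0.12 [0.011, 0.011, 0.013, 0.014, 0.015]
0.11 [0.01, 0.01, 0.011, 0.011, 0.013, 0.013, 0.013]
0.1 []
0.09 []
```

Tilt is ~20°. Lift, step back, release.

>>> send_rows(plan=[[255, 0, 0, -0.008, 0], [255, 0, 0, -0.008, 0], [255, -0.014, 0, 0, 0], [255, -0.014, 0, 0, 0], [255, 0, 0, 0, 0], [255, 0, 0, 0.008, 0], [255, 0, 0, 0.007, 0], [255, 0, 0, 0, 0], [50, 0, 0, 0, 0], [50, 0, 0, 0, 0], [50, 0, 0, 0, 0], [50, 0, 0, 0, 0], [50, 0, 0, -0.02, 0], [50, 0, 0, -0.03, 0], [50, 0, 0, -0.03, 0], [50, 0, 0, -0.03, 0], [50, 0, 0, 0, 0]])

```text
time_s: 44.32
position: [0.427, 0.1606, 0.1601]
tcp_rot: [[0.041, 0.999, 0.01], [0.999, -0.041, 0.001], [0.002, 0.01, -1.0]]
force: [1.2, 0.6, -0.6]
opening: 0.805
grasp_force: 0.0
```

```bash
python3 g2.py;  python3 tprof.py .425; python3 - <<'E'
from h import *
# dark pixels inside baskets, top & scene
p,d=capture("scene"); C,uv=cloud("scene",d)
m=(abs(C[:,1]-.0375)<.034)&(C[:,0]>-.1)&(C[:,0]<.019)&(C[:,2]>.034)&(C[:,2]<.06)
print(np.c_[C[m].round(3),p[uv[m][:,1],uv[m][:,0]].max(1),uv[m]].tolist()[:40])
E
```

```text
tcp [0.427  0.1606 0.1601] [[0.041, 0.999, 0.01], [0.999, -0.041, 0.001]] [ 1.2  0.6 -0.6] 0.805
52 mid [0.6109 0.186  0.0743] xr 0.587 0.635 med [0.6119 0.1888 0.0759] yaw 1.5
41 mid [0.5259 0.1674 0.0757] xr 0.505 0.546 med [0.5218 0.1695 0.0775] yaw -15.8
55 mid [0.4204 0.1873 0.0735] xr 0.399 0.442 med [0.4182 0.1887 0.0753] yaw 3.2
[0.4257 0.1603 0.1581] gripZ 0.1867 [0.4 0.6 0.5]
0.26 []
0.25 []
0.24 [0.01, 0.011, 0.011, 0.011, 0.011, 0.012, 0.012, 0.012, 0.016]
0.23 []
0.22 [0.01, 0.016, 0.019, 0.024, 0.029, 0.032, 0.036, 0.041, 0.042]
0.21 []
0.2 []
0.19 [0.068, 0.07, 0.072, 0.073, 0.075, 0.077, 0.078, 0.079]
0.18 [0.076, 0.076, 0.077, 0.077, 0.077, 0.077, 0.078, 0.078, 0.078, 0.079, 0.079, 0.08, 0.08]
0.17 [0.011]
0.16 [0.01, 0.011, 0.012, 0.015, 0.015, 0.017]
0.15 [0.012, 0.014, 0.015, 0.017, 0.017, 0.018, 0.02]
0.14 [0.018, 0.02, 0.021, 0.021, 0.023, 0.024, 0.024, 0.024, 0.024, 0.025, 0.027, 0.03, 0.036]
0.13 [0.026, 0.027, 0.029, 0.03, 0.031, 0.032, 0.035, 0.039, 0.043]
0.12 [0.012, 0.014, 0.027, 0.034, 0.038]
0.11 [0.01, 0.011]
0.1 []
0.09 []
[[0.019, 0.048, 0.06, 140.0, 257.0, 205.0], [0.018, 0.021, 0.048, 140.0, 267.0, 207.0], [0.016, 0.019, 0.049, 140.0, 268.0, 207.0], [0.018, 0.046, 0.04, 122.0, 258.0, 212.0], [0.015, 0.045, 0.041, 109.0, 259.0, 212.0], [0.014, 0.043, 0.041, 106.0, 260.0, 212.0], [0.012, 0.04, 0.041, 112.0, 261.0, 212.0], [0.014, 0.037, 0.039, 125.0, 262.0, 212.0], [-0.011, 0.004, 0.044, 87.0, 278.0, 212.0], [0.01, 0.047, 0.041, 104.0, 259.0, 213.0], [0.011, 0.044, 0.04, 95.0, 260.0, 213.0], [0.012, 0.041, 0.038, 98.0, 261.0, 213.0], [0.011, 0.038, 0.038, 114.0, 262.0, 213.0], [0.01, 0.044, 0.037, 98.0, 260.0, 214.0], [0.011, 0.041, 0.036, 92.0, 261.0, 214.0], [0.005, 0.041, 0.039, 107.0, 262.0, 214.0], [0.009, 0.042, 0.034, 98.0, 261.0, 215.0], [0.006, 0.041, 0.035, 110.0, 262.0, 215.0]]
```

>>> send_rows(plan=[[50, 0.034, 0, 0, 0], [50, 0, 0.031, 0, 0], [50, 0, 0.031, 0, 0], [50, 0, 0.031, 0, 0], [50, 0, 0.031, 0, 0], [50, 0, 0.031, 0, 0], [50, 0, 0.031, 0, 0], [50, 0, 0, 0.02, -0.08], [50, 0, 0, 0.02, 0], [50, 0, 0, 0, 0]])

```text
time_s: 45.3
position: [0.6066, 0.1854, 0.1091]
tcp_rot: [[-0.038, 0.999, -0.013], [0.999, 0.038, -0.002], [-0.001, -0.013, -1.0]]
force: [-1.9, 0.3, -1.3]
opening: 0.808
grasp_force: 0.0
```

```bash
python3 g2.py
```

```text
tcp [0.6066 0.1854 0.1091] [[-0.038, 0.999, -0.013], [0.999, 0.038, -0.002]] [-1.9  0.3 -1.3] 0.808
49 mid [0.6154 0.1875 0.0729] xr 0.587 0.644 med [0.615  0.1886 0.0753] yaw -0.7
37 mid [0.5248 0.1686 0.0745] xr 0.504 0.545 med [0.5255 0.1705 0.0773] yaw -16.5
53 mid [0.4201 0.1877 0.0738] xr 0.399 0.441 med [0.4186 0.1886 0.0752] yaw 2.8
```

>>> send_rows(plan=[[50, 0.001, 0.003, 0, 0], [50, 0, 0, 0, 0], [50, 0, 0, 0.02, 0], [50, 0, 0, 0.02, 0], [50, 0, 0, 0.02, 0], [50, 0, 0, 0.006, 0], [50, 0, 0, 0, 0], [50, 0, 0, 0, 0]])

```text
time_s: 46.02
position: [0.6144, 0.1877, 0.0507]
tcp_rot: [[-0.039, 0.999, 0.001], [0.999, 0.039, 0.0], [0.0, 0.001, -1.0]]
force: [0.2, -0.1, -0.1]
opening: 0.803
grasp_force: 0.0
```

>>> send_rows(plan=[[50, 0, 0, 0.005, 0], [50, 0, 0, 0, 0], [255, 0, 0, 0, 0], [255, 0, 0, 0, 0], [255, 0, 0, 0, 0], [255, 0, 0, 0, 0], [255, 0, 0, 0, 0], [255, 0, 0, -0.01, 0], [255, 0, 0, -0.02, 0], [255, 0, 0, -0.03, 0], [255, 0, 0, -0.03, 0], [255, 0, 0, -0.03, 0], [255, 0, 0, -0.03, 0], [255, 0, 0, 0, 0], [255, 0, 0, 0, 0]])

```text
time_s: 47.27
position: [0.6143, 0.1877, 0.1967]
tcp_rot: [[-0.039, 0.999, 0.003], [0.999, 0.039, 0.0], [0.0, 0.003, -1.0]]
force: [-0.4, -0.7, -3.1]
opening: 0.698
grasp_force: 30.0
```

```bash
python3 - <<'E'
from h import *
for i in range(4): s=read_state(); print(np.round(s["position"],4),np.round(s["force"],2),s["opening"]); capture("top")
E
python3 tprof.py .614 | sed -n 1,12p; python3 g2.py
```

```text
[0.6143 0.1877 0.1967] [-0.4  -0.68 -3.14] 0.6982890216739416
[0.6127 0.1874 0.1946] [-0.32 -0.67 -2.25] 0.7006815544759583
[0.6119 0.1873 0.1932] [ 0.16  0.15 -2.1 ] 0.6992946776418271
[0.6117 0.1872 0.1925] [-1.16  0.04 -2.1 ] 0.7016892310379027
[0.6118 0.1872 0.1923] gripZ 0.2209 [-0.1  0.6 -2.9]
0.26 []
0.25 []
0.24 []
0.23 []
0.22 []
0.21 []
0.2 []
0.19 []
0.18 []
0.17 []
0.16 []
tcp [0.6122 0.1873 0.1924] [[-0.039, 0.999, -0.005], [0.999, 0.039, -0.001]] [-0.2  0.1 -2. ] 0.707
37 mid [0.5248 0.168  0.0755] xr 0.503 0.547 med [0.5244 0.1706 0.0775] yaw -19.2
53 mid [0.4211 0.1871 0.073 ] xr 0.4 0.442 med [0.4173 0.188  0.0744] yaw 2.7
```

>>> send_rows(plan=[[255, 0.0258, -0.0201, -0.01, 0], [255, 0.0258, -0.0201, -0.01, 0], [255, 0.0258, -0.0201, 0, 0], [255, 0.0258, -0.0201, 0, 0], [255, 0.0258, -0.0201, 0, 0], [255, 0.0258, -0.0201, 0, 0], [255, 0.0258, -0.0201, 0, 0], [255, 0.0258, -0.0201, 0, 0], [255, 0.0258, -0.0201, 0, 0], [255, 0, 0, 0, -0.1128], [255, 0, 0, 0, -0.1128], [255, 0, 0, 0, -0.1128], [255, 0, 0, 0, -0.1128], [255, 0, 0, 0, -0.1128], [255, 0, 0, 0, -0.1128], [255, 0, 0, 0, -0.1128], [255, 0, 0, 0, -0.1128], [255, 0, 0, 0, -0.1128], [255, 0, 0, 0, -0.1128]])

```text
time_s: 49.15
position: [0.4234, 0.4121, 0.2136]
tcp_rot: [[-0.922, 0.388, -0.002], [0.388, 0.922, -0.001], [0.001, -0.002, -1.0]]
force: [0.4, -0.7, -1.2]
opening: 0.702
grasp_force: 30.0
```

>>> send_rows(plan=[[255, 0, 0, 0, -0.1128], [255, 0, 0, 0, -0.1128], [255, 0, 0, 0, -0.1128], [255, 0, 0, 0, 0], [255, 0, 0, 0, 0]])

```text
time_s: 49.57
position: [0.4236, 0.4122, 0.2139]
tcp_rot: [[-0.998, 0.068, -0.001], [0.068, 0.998, -0.001], [0.001, -0.001, -1.0]]
force: [-0.3, -0.2, -2.3]
opening: 0.705
grasp_force: 30.0
```

```bash
python3 prof.py .0375 | sed -n '1p;5,20p'; python3 - <<'E'
from h import *
print(np.round(read_state()["tcp_rot"],3).tolist())
E
```

```text
XYZ -0.0733 0.0375 0.2425 [-0.3 -0.2 -2.3] 0.705
-0.12 [0.036, 0.039, 0.043, 0.047, 0.056, 0.063, 0.072, 0.078, 0.081, 0.084, 0.09]
-0.11 [0.036, 0.044, 0.056, 0.07, 0.081, 0.087, 0.092, 0.172, 0.178, 0.187, 0.199]
-0.1 [0.092, 0.175, 0.176, 0.177, 0.177, 0.177, 0.179, 0.183, 0.184, 0.185, 0.187, 0.188, 0.19, 0.195]
-0.09 [0.174, 0.175, 0.175, 0.175, 0.175, 0.176, 0.176, 0.176, 0.183, 0.187, 0.188, 0.189, 0.189, 0.19, 0.192]
-0.08 [0.175, 0.175, 0.175, 0.176, 0.176]
-0.07 [0.174, 0.175, 0.175, 0.175, 0.175, 0.175, 0.176, 0.177]
-0.06 [0.171, 0.172, 0.172, 0.173, 0.173, 0.174, 0.175, 0.175, 0.177, 0.177, 0.178]
-0.05 [0.178, 0.179, 0.18, 0.18, 0.181, 0.183, 0.184]
-0.04 [0.181, 0.183, 0.185, 0.185, 0.185, 0.186, 0.188, 0.189, 0.19]
-0.03 [0.186, 0.188, 0.188, 0.188, 0.189, 0.191, 0.191, 0.192, 0.192, 0.192, 0.193, 0.193, 0.199]
-0.02 [0.193, 0.194, 0.194, 0.194, 0.194, 0.195, 0.195, 0.197, 0.197, 0.197, 0.198, 0.199, 0.199, 0.2]
-0.01 [0.195, 0.196, 0.197, 0.199]
0.0 [0.098, 0.099, 0.1, 0.1, 0.101, 0.103, 0.103, 0.104, 0.104, 0.106, 0.107, 0.108]
0.01 [0.037, 0.039, 0.04, 0.041, 0.104, 0.105, 0.106, 0.106, 0.107, 0.107, 0.107, 0.108, 0.108]
0.02 [0.035, 0.041, 0.045, 0.051, 0.055, 0.059, 0.063, 0.066, 0.07, 0.106, 0.108]
0.03 [0.038, 0.051, 0.059, 0.065, 0.104, 0.106, 0.107, 0.107, 0.108, 0.108, 0.109]
[[-0.998, 0.068, -0.001], [0.068, 0.998, -0.001], [0.001, -0.001, -1.0]]
```

>>> send_rows(plan=[[255, 0.0017, 0, 0.025, 0], [255, 0, 0, 0.025, 0], [255, 0, 0, 0.02, 0], [255, 0, 0, 0.006, 0], [255, 0, 0, 0.0055, 0], [255, 0, 0, 0, 0], [255, -0.0018, 0, 0.0015, 0], [255, -0.0017, 0, 0.0015, 0], [255, -0.0018, 0, 0.0015, 0], [255, -0.0017, 0, 0.0015, 0], [255, -0.0018, 0, 0.0021, 0], [255, -0.0017, 0, 0.0021, 0], [255, -0.0018, 0, 0.0021, 0], [255, -0.0017, 0, 0.0021, 0], [255, -0.0018, 0, 0.0023, 0], [255, -0.0018, 0, 0.0023, 0], [255, -0.0018, 0, 0.0023, 0], [255, 0, 0, 0, 0]])

```text
time_s: 51.12
position: [0.4444, 0.4121, 0.1124]
tcp_rot: [[-0.998, 0.066, 0.005], [0.066, 0.998, 0.002], [-0.005, 0.003, -1.0]]
force: [6.1, -1.0, 3.0]
opening: 0.704
grasp_force: 30.0
```

```bash
python3 prof.py .0375 | sed -n '1p;5,20p'
```

```text
XYZ -0.0525 0.0388 0.141 [ 6.1 -1.   3. ] 0.704
-0.12 [0.036, 0.04, 0.044, 0.049, 0.062, 0.07, 0.076, 0.081, 0.082, 0.084, 0.09, 0.094]
-0.11 [0.035, 0.043, 0.051, 0.063, 0.073, 0.081, 0.087, 0.092, 0.095, 0.1, 0.107]
-0.1 [0.097, 0.109, 0.11, 0.111, 0.114, 0.115, 0.115, 0.118, 0.12, 0.121, 0.124, 0.126]
-0.09 [0.122, 0.124, 0.125, 0.126, 0.128, 0.128, 0.129, 0.129, 0.13, 0.13, 0.13, 0.131, 0.132]
-0.08 []
-0.07 [0.075, 0.078, 0.081, 0.082, 0.084, 0.084, 0.085, 0.085, 0.085, 0.086, 0.086, 0.087, 0.087, 0.089, 0.089, 0.09, 0.09]
-0.06 [0.072, 0.072, 0.073, 0.075, 0.075, 0.075, 0.076, 0.076, 0.089, 0.09, 0.141]
-0.05 [0.072, 0.136, 0.137, 0.139, 0.14, 0.14, 0.141, 0.142, 0.144, 0.145, 0.147]
-0.04 [0.072, 0.073, 0.073, 0.074, 0.131, 0.131, 0.141, 0.144, 0.144, 0.144]
-0.03 [0.071, 0.072, 0.072, 0.072, 0.072, 0.072, 0.072, 0.073, 0.075, 0.082, 0.089]
-0.02 [0.073, 0.081, 0.081, 0.082, 0.083, 0.084, 0.085]
-0.01 []
0.0 [0.097, 0.099, 0.1, 0.1, 0.101, 0.102, 0.102, 0.104, 0.104, 0.105]
0.01 [0.035, 0.037, 0.037, 0.038, 0.039, 0.039, 0.039, 0.04, 0.042, 0.043, 0.098, 0.108]
0.02 [0.037, 0.042, 0.047, 0.051, 0.055, 0.059, 0.063, 0.067, 0.068, 0.07, 0.073]
0.03 [0.037, 0.043, 0.055, 0.057, 0.065, 0.068, 0.105, 0.106, 0.107, 0.108, 0.109]
```

>>> send_rows(plan=[[255, -0.0012, 0, 0.0023, 0], [255, -0.0012, 0, 0.0023, 0], [255, -0.0012, 0, 0.0024, 0], [255, -0.001, 0, 0.0023, 0], [255, -0.001, 0, 0.0023, 0], [255, -0.001, 0, 0.0023, 0], [255, -0.001, 0, 0.0023, 0], [255, -0.0007, 0, 0.0026, 0], [255, -0.0007, 0, 0.0026, 0], [255, -0.0007, 0, 0.0026, 0], [255, 0, 0, 0, 0], [255, 0, 0, 0, 0], [255, 0, 0.003, 0, 0], [255, 0, -0.003, 0, 0], [255, 0, -0.003, 0, 0], [255, 0, 0.003, 0, 0], [255, 0, 0, 0, 0], [255, 0, 0, 0, 0]])

```text
time_s: 52.67
position: [0.4529, 0.4106, 0.088]
tcp_rot: [[-0.998, 0.065, 0.003], [0.065, 0.998, 0.0], [-0.003, 0.001, -1.0]]
force: [6.0, -2.7, 1.6]
opening: 0.708
grasp_force: 30.0
```

```bash
python3 prof.py .0375 | sed -n '1p;5,20p'
```

```text
XYZ -0.0439 0.0379 0.1166 [ 6.  -2.7  1.6] 0.708
-0.12 [0.035, 0.04, 0.043, 0.049, 0.065, 0.074, 0.079, 0.081, 0.083, 0.086, 0.093]
-0.11 [0.035, 0.042, 0.048, 0.059, 0.068, 0.077, 0.086, 0.089, 0.093, 0.095, 0.102]
-0.1 [0.088, 0.089, 0.092, 0.093, 0.102, 0.104, 0.106, 0.108, 0.108, 0.109]
-0.09 [0.11, 0.111, 0.112, 0.112, 0.113, 0.113, 0.114, 0.115, 0.115, 0.115, 0.116, 0.119, 0.121]
-0.08 [0.113, 0.118, 0.12, 0.121, 0.123, 0.183, 0.185, 0.187, 0.187, 0.189, 0.191]
-0.07 [0.183, 0.185, 0.188, 0.188, 0.189, 0.189, 0.19, 0.191, 0.197, 0.198, 0.199, 0.2, 0.2]
-0.06 []
-0.05 []
-0.04 [0.105, 0.107, 0.109, 0.11, 0.11, 0.111, 0.113, 0.113, 0.114, 0.114, 0.115, 0.116, 0.12]
-0.03 [0.05, 0.108, 0.114, 0.115, 0.115, 0.116, 0.116, 0.116, 0.117, 0.117, 0.117, 0.118, 0.118, 0.119]
-0.02 [0.199]
-0.01 []
0.0 [0.037, 0.101, 0.101, 0.102, 0.103, 0.103, 0.104, 0.105, 0.105, 0.107, 0.108, 0.109]
0.01 [0.037, 0.039, 0.04, 0.041, 0.102, 0.105, 0.106, 0.107, 0.107, 0.107, 0.108, 0.108]
0.02 [0.036, 0.04, 0.045, 0.048, 0.053, 0.055, 0.058, 0.063, 0.067, 0.07, 0.108]
0.03 [0.041, 0.048, 0.05, 0.053, 0.055, 0.059, 0.061, 0.064, 0.071, 0.106, 0.107, 0.108, 0.108]
```

>>> send_rows(plan=[[255, 0, 0, -0.015, 0], [255, 0, 0, -0.025, 0], [255, 0, 0, -0.03, 0], [255, 0, 0, -0.03, 0], [255, 0, 0, -0.026, 0], [255, 0, 0, 0, 0.1104], [255, 0, 0, 0, 0.1104], [255, 0, 0, 0, 0.1104], [255, 0, 0, 0, 0.1104], [255, 0, 0, 0, 0.1104], [255, 0, 0, 0, 0.1104], [255, 0, 0, 0, 0.1104], [255, 0, 0, 0, 0.1104], [255, 0, 0, 0, 0.1104], [255, 0, 0, 0, 0.1104], [255, 0, 0, 0, 0.1104], [255, 0, 0, 0, 0.1104], [255, 0, 0, 0, 0.1104], [255, 0, 0, 0, 0.1104], [255, 0, 0, 0, 0]])

```text
time_s: 54.38
position: [0.4487, 0.4102, 0.212]
tcp_rot: [[0.042, 0.999, -0.006], [0.999, -0.042, -0.002], [-0.002, -0.006, -1.0]]
force: [-0.5, 0.2, -1.9]
opening: 0.703
grasp_force: 30.0
```

>>> send_rows(plan=[[255, -0.0273, 0.019, 0, 0], [255, -0.0273, 0.019, 0, 0], [255, -0.0273, 0.019, 0, 0], [255, -0.0273, 0.019, 0, 0], [255, -0.0273, 0.019, 0, 0], [255, -0.0273, 0.019, 0, 0], [255, -0.0273, 0.019, 0, 0], [255, -0.0273, 0.019, 0, 0], [255, -0.0273, 0.019, 0, 0], [255, 0, 0, 0.025, 0], [255, 0, 0, 0.025, 0], [255, 0, 0, 0.025, 0], [255, 0, 0, 0.02, 0], [255, 0, 0, 0, 0], [255, 0, 0, 0, 0]])

```text
time_s: 55.63
position: [0.61, 0.1586, 0.117]
tcp_rot: [[0.038, 0.999, -0.006], [0.999, -0.038, 0.0], [0.0, -0.006, -1.0]]
force: [0.3, -0.2, -1.8]
opening: 0.706
grasp_force: 30.0
```

```bash
python3 - <<'E'
from h import *
f=[]
for i in range(6): s=read_state(); f.append(s["force"][2]); capture("top")
print(np.mean(f))
p,d=capture("scene"); C,uv=cloud("scene",d); g=p[uv[:,1],uv[:,0]].max(1)
for sgn in (1,-1):
    m=(abs(C[:,1]-sgn*.0375)<.034)&(C[:,0]>-.1)&(C[:,0]<.016)&(C[:,2]>.034)&(C[:,2]<.048)
    print(np.c_[C[m].round(3),g[m],uv[m]].tolist())
E
python3 tprof.py .614;
```

```text
-1.6033037390310148
[[0.015, 0.047, 0.041, 125.0, 258.0, 212.0], [0.011, 0.044, 0.042, 107.0, 260.0, 212.0], [0.008, 0.042, 0.043, 114.0, 261.0, 212.0], [0.014, 0.037, 0.039, 125.0, 262.0, 212.0], [0.01, 0.047, 0.041, 106.0, 259.0, 213.0], [0.005, 0.047, 0.043, 96.0, 260.0, 213.0], [0.012, 0.041, 0.039, 97.0, 261.0, 213.0], [0.011, 0.039, 0.039, 108.0, 262.0, 213.0], [0.007, 0.046, 0.039, 99.0, 260.0, 214.0], [0.01, 0.042, 0.037, 88.0, 261.0, 214.0], [0.005, 0.041, 0.039, 92.0, 262.0, 214.0], [-0.001, 0.041, 0.042, 103.0, 263.0, 214.0], [0.0, 0.038, 0.04, 114.0, 264.0, 214.0], [-0.001, 0.036, 0.041, 126.0, 265.0, 214.0], [0.003, 0.045, 0.038, 92.0, 261.0, 215.0], [-0.003, 0.045, 0.041, 84.0, 262.0, 215.0], [-0.002, 0.041, 0.039, 89.0, 263.0, 215.0], [-0.005, 0.04, 0.041, 96.0, 264.0, 215.0], [-0.002, 0.036, 0.038, 108.0, 265.0, 215.0], [-0.003, 0.034, 0.038, 134.0, 266.0, 215.0], [-0.001, 0.044, 0.037, 91.0, 262.0, 216.0], [-0.007, 0.044, 0.04, 85.0, 263.0, 216.0], [-0.008, 0.042, 0.04, 86.0, 264.0, 216.0], [-0.004, 0.037, 0.037, 93.0, 265.0, 216.0], [-0.008, 0.036, 0.038, 118.0, 266
[... 919 characters left out ...]
 0.036, 172.0, 291.0, 208.0], [0.007, -0.038, 0.034, 179.0, 289.0, 209.0]]
[0.613  0.1585 0.1203] gripZ 0.1489 [ 1.   0.3 -1.2]
0.26 []
0.25 []
0.24 []
0.23 []
0.22 [0.109, 0.109, 0.11, 0.111, 0.112, 0.112, 0.113, 0.114]
0.21 [0.108, 0.109, 0.111, 0.115, 0.118, 0.12, 0.123, 0.124]
0.2 [0.121, 0.126, 0.128, 0.13, 0.132, 0.134, 0.135, 0.138, 0.139]
0.19 [0.099, 0.134, 0.134, 0.137, 0.137, 0.137]
0.18 []
0.17 [0.083, 0.084, 0.085, 0.085]
0.16 [0.081, 0.082, 0.082, 0.083]
0.15 [0.079, 0.08, 0.08]
0.14 [0.077, 0.083, 0.092, 0.092]
0.13 [0.076, 0.076, 0.076, 0.076, 0.076, 0.081, 0.084, 0.084]
0.12 [0.086]
0.11 [0.011, 0.012, 0.012, 0.012]
0.1 [0.011, 0.012]
0.09 [0.019, 0.021, 0.025, 0.026, 0.026]
```

>>> send_rows(plan=[[255, 0, 0, 0.025, 0], [255, 0, 0, 0.025, 0], [255, 0, 0, 0.018, 0], [255, 0, 0, 0.006, 0], [255, 0, 0, 0.001, 0], [255, 0, 0, 0, 0], [255, 0.005, 0, 0, 0], [255, 0.005, 0, 0, 0], [255, 0.005, 0, 0, 0], [255, 0.005, 0, 0, 0], [255, 0.005, 0, 0, 0], [255, 0.005, 0, 0, 0], [255, 0, 0, 0, 0]])

```text
time_s: 57.12
position: [0.6134, 0.1892, 0.0437]
tcp_rot: [[0.04, 0.999, -0.0], [0.999, -0.04, 0.001], [0.001, -0.0, -1.0]]
force: [-1.6, 1.0, 1.4]
opening: 0.713
grasp_force: 30.0
```

```bash
python3 tprof.py .614 | head -18
```

```text
[0.6134 0.1892 0.0437] gripZ 0.0723 [-1.6  1.   1.4]
0.26 []
0.25 []
0.24 []
0.23 []
0.22 [0.137, 0.138, 0.139, 0.139, 0.139, 0.139]
0.21 []
0.2 [0.012]
0.19 [0.071, 0.074, 0.076, 0.076, 0.077, 0.078, 0.08, 0.081, 0.082, 0.083]
0.18 [0.011, 0.08, 0.081, 0.081, 0.082, 0.082, 0.083]
0.17 [0.011, 0.012, 0.013, 0.013, 0.013, 0.013, 0.014, 0.014, 0.034]
0.16 [0.012, 0.014, 0.014, 0.021]
0.15 [0.014, 0.017, 0.017, 0.019, 0.02, 0.024, 0.027]
0.14 [0.016, 0.017, 0.019, 0.019, 0.02, 0.022, 0.024, 0.026]
0.13 []
0.12 []
0.11 [0.011, 0.011, 0.014, 0.014, 0.014]
0.1 [0.011, 0.011]
```

>>> send_rows(plan=[[255, 0, 0, -0.008, 0], [255, 0, 0, -0.008, 0], [255, -0.013, 0, 0, 0], [255, -0.013, 0, 0, 0], [255, 0, 0, 0, 0], [255, 0, 0, 0.007, 0], [255, 0, 0, 0.006, 0], [255, 0, 0, 0, 0], [50, 0, 0, 0, 0], [50, 0, 0, 0, 0], [50, 0, 0, 0, 0], [50, 0, 0, 0, 0], [50, 0, 0, -0.02, 0], [50, 0, 0, -0.03, 0], [50, 0, 0, -0.03, 0], [50, 0, 0, -0.03, 0], [50, 0, 0, 0, 0]])

```text
time_s: 58.58
position: [0.6168, 0.1628, 0.1635]
tcp_rot: [[0.04, 0.999, 0.012], [0.999, -0.04, 0.001], [0.001, 0.012, -1.0]]
force: [0.9, 0.7, 0.5]
opening: 0.802
grasp_force: 0.0
```

```bash
python3 g2.py;  python3 tprof.py .614
```

```text
tcp [0.6168 0.1628 0.1635] [[0.04, 0.999, 0.012], [0.999, -0.04, 0.001]] [0.9 0.7 0.5] 0.802
45 mid [0.612  0.1865 0.0739] xr 0.589 0.635 med [0.61   0.1877 0.0757] yaw -2.1
37 mid [0.5255 0.1679 0.0755] xr 0.506 0.545 med [0.5232 0.1709 0.0776] yaw -17.9
53 mid [0.4224 0.1873 0.0741] xr 0.401 0.444 med [0.4175 0.1882 0.0742] yaw 4.7
[0.6152 0.1625 0.1609] gripZ 0.1895 [-0.4  0.4 -0.1]
0.26 []
0.25 []
0.24 []
0.23 []
0.22 []
0.21 []
0.2 []
0.19 [0.011, 0.069, 0.07, 0.072, 0.074, 0.075, 0.076, 0.077, 0.078, 0.079, 0.079]
0.18 [0.075, 0.077, 0.078, 0.078, 0.078, 0.079, 0.079, 0.08, 0.08, 0.08, 0.08]
0.17 []
0.16 [0.011, 0.015, 0.015, 0.031, 0.045]
0.15 [0.015, 0.018, 0.019, 0.02, 0.02, 0.021, 0.022, 0.036, 0.044]
0.14 [0.023, 0.023, 0.024, 0.024, 0.025, 0.028, 0.033, 0.041, 0.043]
0.13 [0.026, 0.026, 0.027, 0.029, 0.03, 0.031, 0.033, 0.036, 0.037, 0.039]
0.12 []
0.11 [0.012, 0.013]
0.1 [0.012]
0.09 [0.02, 0.031]
```

>>> send_rows(plan=[[167, 0.0227, -0.0308, 0, 0], [167, 0.0227, -0.0308, 0, 0], [167, 0.0227, -0.0308, 0, 0], [167, 0.0227, -0.0308, 0, 0], [167, 0.0227, -0.0308, 0, 0], [167, 0.0227, -0.0308, 0, 0], [167, 0.0227, -0.0308, 0, 0], [167, 0.0227, -0.0308, 0, 0], [167, 0.0227, -0.0308, 0, 0], [167, 0, 0, 0, 0.027], [167, 0, 0, 0, 0]])

```text
time_s: 59.6
position: [0.3404, 0.3778, 0.1555]
tcp_rot: [[0.063, 0.998, -0.003], [0.998, -0.063, -0.003], [-0.003, -0.003, -1.0]]
force: [0.1, 0.8, 0.1]
opening: 0.349
grasp_force: 0.0
```

```bash
python3 - <<'E'
from h import *
s=read_state(); print(np.round(s["position"],4),s["opening"])
p,d=capture("top"); C,uv=cloud("top",d); v,u=uv[:,1],uv[:,0]; W=np.array([.4942,.3699])+C[:,:1]*EX+C[:,1:2]*EY
t0=np.load("top0.npz")["p"].astype(int); q=p.astype(int)
# white-ish and dark blobs within tray area
tray=np.zeros(d.shape,bool); tray[134:246,326:376]=1
for nm,im in (("start",t0),("now",q)):
    wb=(im.min(2)>150)&tray; db=(im.max(2)<75)&tray
    print(nm,"white",[(c.round(0).tolist(),int(st[4])) for c,st,_ in blobs(wb,5)]); print(nm,"dark",[(c.round(0).tolist(),int(st[4])) for c,st,_ in blobs(db,6)])
E
```

```text
[0.3404 0.3778 0.1555] 0.3493422912818823
start white [([326.0, 184.0], 197), ([369.0, 134.0], 26), ([337.0, 140.0], 5), ([344.0, 161.0], 5), ([348.0, 192.0], 5)]
start dark [([351.0, 147.0], 87), ([339.0, 157.0], 21), ([353.0, 186.0], 80), ([357.0, 220.0], 86), ([344.0, 216.0], 17)]
now white [([326.0, 181.0], 198), ([366.0, 134.0], 35), ([340.0, 140.0], 9), ([337.0, 144.0], 9), ([368.0, 150.0], 8), ([341.0, 162.0], 14), ([362.0, 194.0], 8), ([372.0, 194.0], 8), ([342.0, 211.0], 9), ([344.0, 233.0], 6)]
now dark [([351.0, 148.0], 84), ([360.0, 180.0], 83), ([354.0, 221.0], 75)]
```

>>> send_rows(plan=[[167, 0, 0.004, 0, 0], [167, 0, 0, 0.025, 0], [167, 0, 0, 0.025, 0], [167, 0, 0, 0.025, 0], [167, 0, 0, 0.02, 0], [167, 0, 0, 0.012, 0], [167, 0, 0, 0, 0], [255, 0, 0, 0, 0], [255, 0, 0, 0, 0], [255, 0, 0, 0, 0], [255, 0, 0, 0, 0], [255, 0, 0, 0, 0]])

```text
time_s: 60.65
position: [0.3479, 0.3775, 0.0508]
tcp_rot: [[0.067, 0.998, 0.001], [0.998, -0.067, 0.001], [0.001, 0.001, -1.0]]
force: [-0.4, -0.1, 1.9]
opening: 0.102
grasp_force: 30.0
```

>>> send_rows(plan=[[255, 0, 0.004, 0, 0], [255, 0, 0.006, 0, 0], [255, 0, 0.006, 0, 0], [255, 0, 0.006, 0, 0], [255, 0, 0.006, 0, 0], [255, 0, 0.006, 0, 0], [255, 0, 0.006, 0, 0], [255, 0, 0.006, 0, 0], [255, 0, 0.006, 0, 0], [255, 0, 0.006, 0, 0], [255, 0, 0.006, 0, 0], [255, 0, 0.006, 0, 0], [255, 0, 0.006, 0, 0], [255, 0, 0.006, 0, 0], [255, 0, 0.006, 0, 0], [255, 0, 0.006, 0, 0], [255, 0, 0.006, 0, 0], [255, 0, 0.004, 0, 0], [255, 0, 0, 0, 0], [255, 0, 0, 0, 0]])

```text
time_s: 62.32
position: [0.4503, 0.3704, 0.0508]
tcp_rot: [[0.068, 0.998, -0.002], [0.998, -0.068, 0.0], [-0.0, -0.002, -1.0]]
force: [-4.7, 1.1, 7.0]
opening: 0.099
grasp_force: 30.0
```

>>> send_rows(plan=[[255, 0, 0.003, 0, 0], [255, 0, 0.003, 0, 0], [255, 0, 0, 0, 0], [255, 0, 0, 0, 0], [255, 0, 0, 0, 0]])

```text
time_s: 62.73
position: [0.4501, 0.3703, 0.0507]
tcp_rot: [[0.068, 0.998, -0.013], [0.998, -0.068, -0.001], [-0.002, -0.013, -1.0]]
force: [-16.3, 5.2, 14.5]
opening: 0.1
grasp_force: 30.0
```

>>> send_rows(plan=[[255, 0, -0.005, 0, 0], [255, 0, 0, 0, 0], [167, 0, 0, 0, 0], [167, 0, 0, 0, 0], [167, 0, 0, 0, 0], [167, 0, 0, 0, 0], [167, 0, 0, -0.025, 0], [167, 0, 0, -0.03, 0], [167, 0, 0, -0.03, 0], [255, 0, 0, -0.03, 0], [255, 0, 0, 0, 0]])

```text
time_s: 63.65
position: [0.4568, 0.3723, 0.171]
tcp_rot: [[0.067, 0.998, 0.011], [0.998, -0.067, 0.006], [0.007, 0.011, -1.0]]
force: [0.7, -0.2, 1.3]
opening: 0.263
grasp_force: 0.0
```

```bash
python3 - <<'E'
from h import *
s=read_state(); print(np.round(s["position"],4),np.round(s["tcp_rot"],3)[:2].tolist(),s["force"])
for n in ("scene","top"):
    p,d=capture(n); q=p.astype(int); g=(q[...,1]>110)&(q[...,1]>q[...,2]+50)&(d>0)
    for c,st,k in blobs(g,6):
        v,u=np.nonzero(k); o,r=ray(n,np.c_[u,v]); W=o+r*d[v,u][:,None]; print(n,len(u),np.median(W,0).round(4),W[:,2].max().round(4),W.min(0).round(3),W.max(0).round(3))
p,d=capture("scene"); C,uv=cloud("scene",d)
m=(abs(C[:,1])<.03)&(abs(C[:,2]-.078)<.006)&(C[:,0]<-.02)&(C[:,0]>-.1); print("handle X",np.median(C[m][:,0]))
m=(abs(C[:,1])<.08)&(abs(C[:,2]-.05)<.015)&(C[:,0]<.03)&(C[:,0]>-.1); print("panel X",np.median(C[m][:,0]))
E
```

```text
[0.4568 0.3723 0.171 ] [[0.067, 0.998, 0.011], [0.998, -0.067, 0.006]] [ 0.71554772 -0.19139674  1.32036129]
scene 7 [0.5367 0.3114 0.1288] 0.1292 [0.53  0.308 0.128] [0.544 0.314 0.129]
handle X -0.04775560583270069
panel X -0.009250597689279036
```

>>> send_rows(plan=[[255, -0.0138, 0.0221, 0, 0], [255, -0.0138, 0.0221, 0, 0], [255, -0.0138, 0.0221, 0, 0], [255, -0.0138, 0.0221, 0, 0], [255, 0, 0, 0.02, 0], [255, 0, 0, 0.016, 0], [255, 0, 0, 0, 0], [255, 0, 0, 0, 0]])

```text
time_s: 64.47
position: [0.5351, 0.3083, 0.1263]
tcp_rot: [[0.067, 0.998, -0.006], [0.998, -0.067, -0.002], [-0.002, -0.006, -1.0]]
force: [0.6, 0.3, 0.0]
opening: 0.009
grasp_force: 0.0
```

>>> send_rows(plan=[[255, 0.002, 0.003, 0, 0], [255, 0, 0, 0.004, 0], [255, 0, 0, 0.004, 0], [255, 0, 0, 0.004, 0], [255, 0, 0, 0.004, 0], [255, 0, 0, 0, 0], [255, 0, 0, 0, 0]])

```text
time_s: 65.05
position: [0.54, 0.3113, 0.1132]
tcp_rot: [[0.067, 0.998, 0.0], [0.998, -0.067, 0.0], [0.0, 0.0, -1.0]]
force: [-1.8, 0.8, 2.2]
opening: 0.002
grasp_force: 1.1
```

>>> send_rows(plan=[[255, 0, 0, 0.002, 0], [255, 0, 0, 0.002, 0], [255, 0, 0, 0.002, 0], [255, 0, 0, 0, 0], [255, 0, 0, 0, 0]])

```text
time_s: 65.47
position: [0.5401, 0.3113, 0.1086]
tcp_rot: [[0.067, 0.998, 0.001], [0.998, -0.067, 0.001], [0.001, 0.001, -1.0]]
force: [-3.6, -0.2, 10.2]
opening: 0.008
grasp_force: 5.2
```

>>> send_rows(plan=[[255, 0, 0, 0.001, 0], [255, 0, 0, 0, 0], [255, 0, 0, -0.02, 0], [255, 0, 0, -0.03, 0], [255, 0, 0, -0.03, 0], [255, 0, 0, -0.03, 0], [255, 0, 0, 0, 0], [255, 0, 0, 0, 0], [255, 0, 0, 0, 0], [255, 0, 0, 0, 0]])

```text
time_s: 66.3
position: [0.5388, 0.3105, 0.2141]
tcp_rot: [[0.067, 0.998, -0.003], [0.998, -0.067, -0.001], [-0.002, -0.003, -1.0]]
force: [0.3, -0.0, 0.8]
opening: 0.004
grasp_force: 0.0
```

```bash
python3 g2.py; python3 - <<'E'
from h import *
p,d=capture("scene"); C,uv=cloud("scene",d)
m=(abs(C[:,1])<.03)&(abs(C[:,2]-.078)<.006)&(C[:,0]<-.02)&(C[:,0]>-.1); print("handle X",np.median(C[m][:,0]))
t=np.load("scene0.npz"); C,uv=cloud("scene",t["d"]); m=(abs(C[:,1])<.03)&(abs(C[:,2]-.078)<.006)&(C[:,0]<-.02)&(C[:,0]>-.1); print("start handle X",np.median(C[m][:,0]))
E
```

```text
tcp [0.5388 0.3105 0.2141] [[0.067, 0.998, -0.003], [0.998, -0.067, -0.001]] [ 0.3 -0.   0.8] 0.004
47 mid [0.6127 0.1843 0.0726] xr 0.588 0.637 med [0.6105 0.1878 0.0754] yaw -2.5
37 mid [0.5261 0.1684 0.0759] xr 0.505 0.547 med [0.5224 0.1698 0.0774] yaw -18.7
50 mid [0.4191 0.1879 0.0747] xr 0.397 0.441 med [0.4155 0.1888 0.0751] yaw 3.4
handle X -0.047791847950666044
start handle X -0.04987594749253249
```

```bash
python3 -c "
from rig import hand_in
print(hand_in())"
```

```text
the job is handed in; nothing more can be done
None
```

I handed the job in; it gave no verdict, but my last readings show one white ball in the right bay, two steel balls in the left, the three baskets empty and upright in the drip tray, the drawer pushed shut and the start button pressed.

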